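# Press a cartridge plug home with one turn of a hand-wheel press

## Task

Lay the test cartridge whose plug is sticking out in the open cradle of the hand press, plug towards the pusher, leaving the other two cartridges alone. Then push down in the sprung finger cup on the hand wheel to free its lock, without gripping it or leaning on it hard, and take the wheel round clockwise exactly one full turn, so that the pusher drives the plug in and draws back; let go with the wheel locked at home again.

Things in the scene. Friction and masses are not known exactly. Their poses are not given: they have to be found in the camera images.
- sample_centre (a point): The cartridge to be plugged: white plastic block lying flat, 70 mm long (x), 36 wide (y), 30 tall (z), 0.11 kg. A round black rubber plug sticks out of its +x end, outer face 10 mm beyond the block, 20 mm wide. The point is the middle of the block.
- plug (a joint): How far the cartridge's plug has been pushed in (m): 0 at the start, 0.006 when its 4 mm flange sits on the block. Stiff, about 10 N.
- done_centre (a point): Second cartridge, same block, its plug already in (flange 4 mm proud at +x). Site at the middle of the block. Leave it alone.
- open_centre (a point): Third cartridge, same block, with only a dark hole at +x, no plug. Site at the middle of the block. Leave it alone.
- press: The hand press, fixed: white base 180 mm (x) by 345 mm (y), 36 mm high; origin at the table; its y runs from the wheel (axis at y -100 mm) past the pusher (an aluminium block 67 mm high with a nose ending at y +22 mm) to the cradle. Lightly made: more than 25 N of finger force on it or its finger cup, all contacts added up, breaks it, so the cup cannot be gripped.
- cradle (a point): Middle of the cradle's floor, 40 mm above the table; axes as the press. The cartridge lies here with its +x (plug) end towards the cradle's -y, the pusher. The cradle leaves about 2 mm all round: end stop (26 mm high above the floor) at +y, two lips beside the plug (26 mm) at -y, and four low corner guides (10 mm high, 16 mm long), the sides between them free for fingers. The pusher's stroke is 40 mm.
- wheel_axis (a point): On the hand wheel's vertical axis, level with the wheel's flat upper face; does not turn. Dark metal disc, 176 mm wide, 12 mm thick, lying flat; a hub of 48 mm stands 12 mm above the face.
- crank (a point): On the wheel's upper face, 60 mm from its axis, below the middle of the finger cup; turns with the wheel. The cup is a round black dish, 58 mm wide outside, 50 inside, rim 8 mm above its flat floor, spinning freely on a post; closed fingertips push in it. The post is screwed to an unknown height: the cup's floor is 16 to 46 mm above this point (up), reported nowhere: feel for it.
- lock (a point): On the press at the wheel face's level, below the cup when home. The cup is sprung: it gives at about 3 N, then 1 mm per 4.5 N. At home a pin under it lies between two stop blocks (each 14 mm along the circle), about 3.5 mm play each way. Pushed down over 1.9 mm (11 N) the pin clears them, and it must be down again to pass the last block coming home; let up between them, it locks.
- wheel (a joint): Turning of the hand wheel (rad), growing clockwise seen from above; 0 at home (start, cup on the side away from the cradle), 6.283 after one full turn, home again. Turning takes about 2 to 5 N at the cup and it stays where left. With the cup up at home it is locked to within 0.06.
Not all that is in view belongs to the job. Leave any yellow look-alike of the part that bears sample_centre alone.

How it is judged:
By the outcome, as a careful person would: the job done as asked, in the order asked, and still so for the second after the job is handed in, with the robot touching nothing.
It also fails if it takes over 72 s, if anything falls off the work surface, if the arm or the gripper's body presses on something with over 40 N, if the wrist force passes 120 N, or if a joint passes its speed limit or range.

## Robot

A 6-joint arm with a two-finger parallel gripper is mounted at the origin on the work surface. World frame = base frame: x ahead of the robot, y to its left, z up, the work surface at z = 0. Lengths are in mm, angles in rad, forces in N, time in s.
With the tool pointing down it reaches from about 325 to 900 mm from the base axis. Payload 3.5 kg.
Tool frame: the origin (TCP) lies between the finger pads; the fingertips stand env.tip_reach ahead of it and the grasp point (between the pads) is the TCP (env.tip_reach is the distance from the TCP to the fingertips, in mm); z points along the fingers, y is the direction in which the jaws open and shut (so a half turn about z gives the same grasp; the last joint's range is limited). The gripper opens to 85 mm and grips with 20 to 120 N. Pads are 22 mm wide; open, the fingers measure 114 mm over their backs; the gripper's body (76 mm by 85 mm) begins 54 mm behind the grasp point. The pads swing forward as they close: fully open they stand 13 mm farther back than shut.
Start: joints at [-1.321, 0.276, -0.026, 1.268, 0, 1.467], TCP at [215.942, -586.507, 250.313] pointing down, gripper open.
Joint ranges: [-3.12, 3.12], [-0.85, 1.88], [-1.08, 1.24], [-1.95, 2.15], [-1.57, 1.53], [-3.14, 3.14]. Speed limits (rad/s): [2.57, 2.57, 3.14, 3.14, 3.14, 3.14].

## Interface

Orientations are given as a unit quaternion [w, x, y, z].
In Python, from bench import monitor, eyes, env gives the robot as it stands.
- The arm moves only by the tool send_rows, never from a script. Its argument "targets" is one flat list of numbers, 7 for each row, row after row: the opening, from -1 (shut) to 1 (fully open), so that 0 is half open, then the shift along the tool's x, y, z in cm, then the turn, a rotation vector about the tool's x, y, z in degrees. In form: [fingers, tx, ty, tz, ax, ay, az, fingers, tx, ty, tz, ax, ay, az, ...]. A call has 1 to 5 rows; each row is the pose to reach, as a shift and turn from the pose commanded when the call began, along the tool's axes at that moment; what a row does not reach only later rows make up. A row lasts 1/8 s, in which the tool goes at most 62.5 mm and 10.7 degrees, less where a joint would pass 70% of its speed; a pose out of reach is approached as far as the arm can. A call with a gripper value outside its range is refused whole. The fingers move at their own pace and stop on an object; "force" is the grip in N (left out, the last holds). Time passes only in rows, so rows that repeat a pose let the fingers close. It gives the time, the measured TCP pose, the force and the opening at its end, in the units of the state.
- monitor.read_state(): the state, without advancing time (a new reading comes with each control period).
- eyes.snapshot(name): name is "scene" or "side" or "wrist"; returns the picture (400x640x3 uint8, blue, green, red); there is no depth.
- eyes.camera_info(name): a dict with "mtx" (3x3 intrinsics, pixels), "R" (3x3) and "t" (3): a world point X has camera coordinates R X + t. Camera axes: x right, y down, z forward; pixel columns grow to the right and rows downward; lengths in mm; the calibration is good to about 2 mm. The wrist camera is an equidistant fisheye: a pixel r from the principal point sees the ray r / f radians off the axis. A picture is of the moment at which its call begins: read the wrist's pose just before it. camera_info takes no time and is no camera call; for the wrist camera it gives the pose at the moment of the call.
- env.job_done(): hands the job in, once; it reports no verdict.
The state is a dict: "time_s": time; "joint_positions": joint angles; "joint_vel": joint speeds; "tau": joint torques, N m; "ee_pos": TCP position; "tcp_rot": TCP orientation; "ft_force": force on the tool from outside, world axes, zero at the start; "ft_torque": the same for the moment, N m; "gripper_width": finger opening in mm.
Only numpy, scipy, OpenCV 4.12 (cv2) and the standard library are available. Lean on these libraries where they do the work, as an engineer would, in place of code of your own. Each camera call takes 0.05 s, during which the arm holds its last target.

## Working session

There is one attempt and no reset: what is moved stays moved. The work goes in short steps, Python scripts to look and compute and a tool call to move; the robot and the scene stay as the last step left them, time stands still between calls to the robot, and variables do not carry over. Pictures are saved under pics/ and viewed, and the job is handed in when it is done.

Besides the shell and the picture viewer there is one more tool, called after "Request:" as a command line: name --argument value ..., lists and objects as JSON in quotes. send_rows: Moves the arm, as the interface text tells. Its arguments: {"type":"object","properties":{"targets":{"type":"array"},"force":{"type":"number"}},"required":["targets"]}

```bash
mkdir -p pics; ls
python3 - <<'E'
from bench import monitor, eyes, env
import cv2
s=monitor.read_state(); print(s, env.tip_reach)
for n in("scene","side","wrist"):
    cv2.imwrite(f"pics/a_{n}.png",eyes.snapshot(n)); i=eyes.camera_info(n); print(n,i)
E
```

```text
pics
{'time_s': 0.0, 'joint_positions': array([-1.32140872e+00,  2.77133169e-01, -2.79072118e-02,  1.26798671e+00,
       -6.64740401e-06,  1.46736962e+00]), 'joint_vel': array([ 0.000167  , -0.00027026, -0.00024093,  0.00246872, -0.00059474,
        0.00044566]), 'tau': array([ 1.08212689e-04, -4.45505655e+01,  2.95203960e+01,  1.63414772e-02,
       -9.58700707e-05, -1.57594812e-06]), 'ee_pos': array([ 215.75145014, -585.78821842,  249.14713604]), 'tcp_rot': array([-1.11217288e-03,  9.84479953e-01,  1.75493526e-01, -8.46438592e-05]), 'ft_force': array([ 0.46162485, -0.13061846,  0.05411554]), 'ft_torque': array([ 0.02998834,  0.00995725, -0.01137699]), 'gripper_width': 85.46684328315528} 19.0
scene {'mtx': array([[452.5168087 ,   0.        , 319.38177211],
       [  0.        , 452.5168087 , 203.62908762],
       [  0.        ,   0.        ,   1.        ]]), 'R': array([[-0.33113776,  0.94345077, -0.01576186],
       [ 0.63929174,  0.21203354, -0.73915347],
       [-0.69401287, -0.25483805, -0.67335259]]), 't': array([ 142.37055187, -296.62139644, 1584.31328179])}
side {'mtx': array([[471.13345799,   0.        , 312.67057228],
       [  0.        , 471.13345799, 195.52360361],
       [  0.        ,   0.        ,   1.        ]]), 'R': array([[-0.75709339, -0.6530957 ,  0.01660128],
       [-0.5235485 ,  0.5913257 , -0.61337663],
       [ 0.39077687, -0.47307497, -0.78961605]]), 't': array([ 404.87644738,  280.19038814, 1043.78597012])}
wrist {'mtx': array([[309.70691629,   0.        , 320.45281628],
       [  0.        , 309.70691629, 198.7804714 ],
       [  0.        ,   0.        ,   1.        ]]), 'R': array([[ 0.34628462, -0.93812885, -0.00110542],
       [-0.89398402, -0.33034651,  0.30276022],
       [-0.28439327, -0.10385298, -0.95306612]]), 't': array([-623.98341987,  -38.4019737 ,  379.81129372])}
```

View pics/a_scene.png

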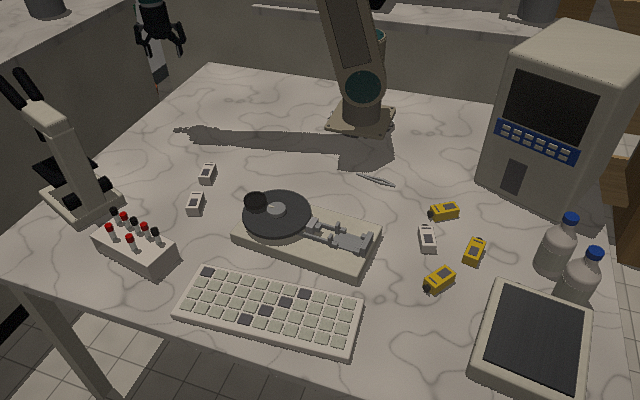

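View pics/a_side.png

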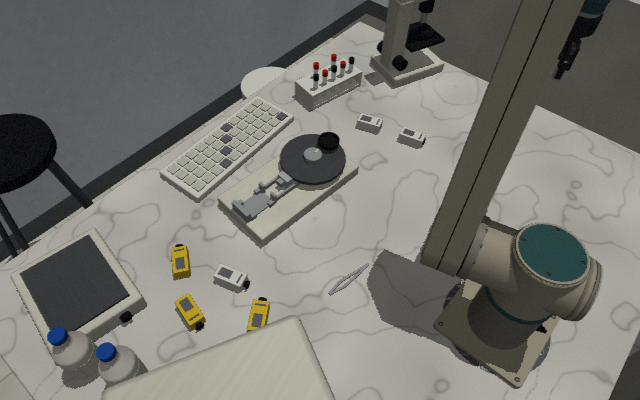

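View pics/a_wrist.png

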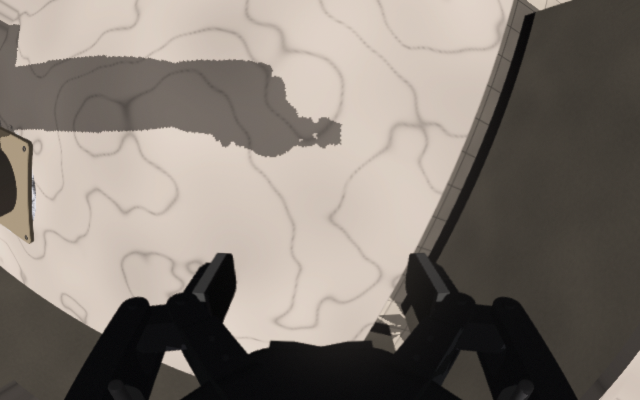

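Three white candidates: scene (207,174), (195,203) and (428,239), which match side (411,138), (368,123) and (231,278). The yellow ones are decoys. I'll enlarge the white ones next.

Run:
```python
import cv2,numpy as np
a=cv2.imread('pics/a_scene.png');b=cv2.imread('pics/a_side.png')
def c(im,u,v,w=22):
    return cv2.resize(im[v-w:v+w,u-w:u+w],(260,260),interpolation=cv2.INTER_CUBIC)
r1=np.hstack([c(a,207,174),c(a,195,203),c(a,428,239)])
r2=np.hstack([c(b,411,138),c(b,368,123),c(b,231,278)])
cv2.imwrite('pics/crop1.png',np.vstack([r1,r2]))
p1=cv2.resize(a[175:285,220:390],(800,518),interpolation=cv2.INTER_CUBIC);cv2.imwrite('pics/crop2.png',p1)
p1=cv2.resize(b[120:250,205:375],(785,600),interpolation=cv2.INTER_CUBIC);cv2.imwrite('pics/crop3.png',p1)
```

```text
(no output)
```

View pics/crop1.png

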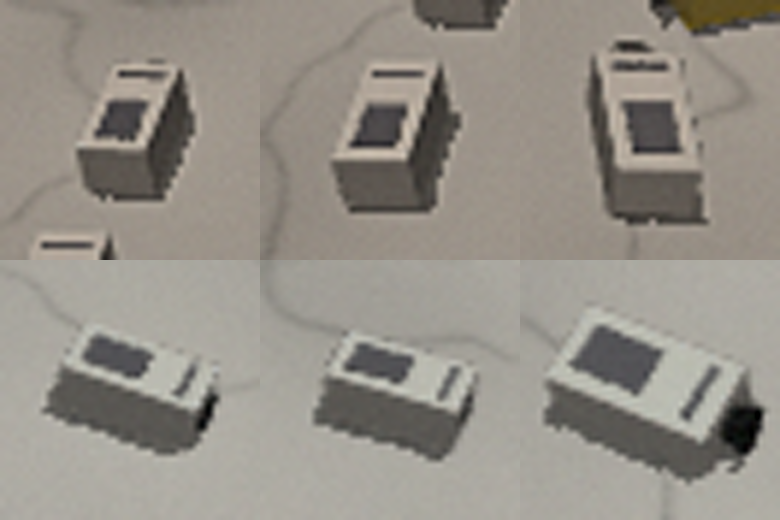

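View pics/crop2.png

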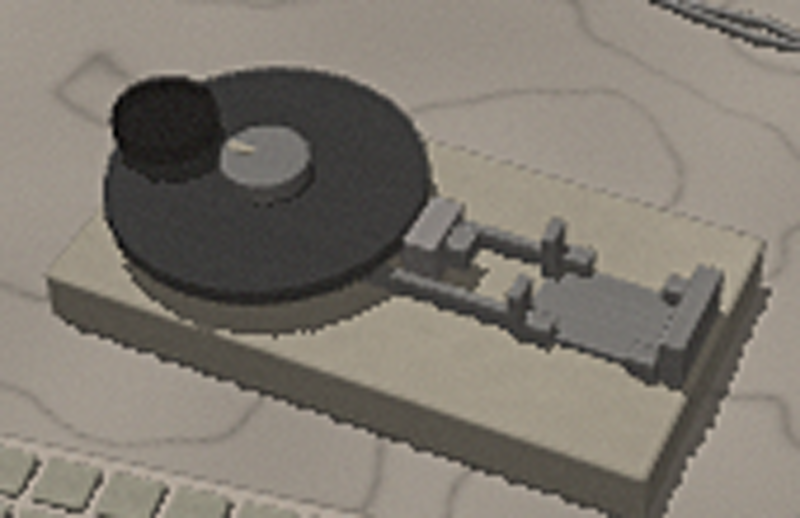

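View pics/crop3.png

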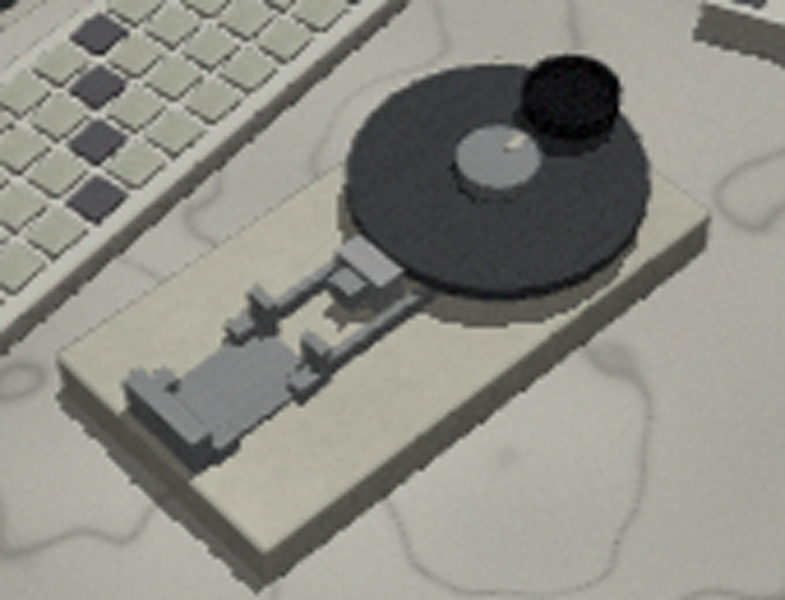

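The target is the right-hand white one, scene (428,239) / side (231,278): it is the only white block with a black plug standing clear of the end. The left one at (207,174) shows only a thin flange, and (195,203) shows no plug. Next I'll measure positions.

```bash
cat > h.py <<'E'
import numpy as np,cv2
from bench import monitor, eyes, env
def ray(info,px,fish=False):
    K=np.array(info['mtx']);R=np.array(info['R']);t=np.array(info['t'])
    px=np.atleast_2d(np.asarray(px,float))
    n=(px-[K[0,2],K[1,2]])/K[0,0]
    if fish:
        r=np.linalg.norm(n,axis=1)+1e-12
        d=np.c_[n/r[:,None]*np.sin(r)[:,None],np.cos(r)]
    else: d=np.c_[n,np.ones(len(n))]
    return -R.T@t, d@R
def onz(info,px,z,fish=False):
    C,d=ray(info,px,fish); return C+d*((z-C[2])/d[:,2])[:,None]
def proj(info,X,fish=False):
    X=np.atleast_2d(X); c=X@np.array(info['R']).T+np.array(info['t']);K=info['mtx']
    n=c[:,:2]/c[:,2:]
    if fish:
        rr=np.linalg.norm(c[:,:2],axis=1); th=np.arctan2(rr,c[:,2]); n=c[:,:2]/(rr+1e-12)[:,None]*th[:,None]
    return n*K[0,0]+[K[0,2],K[1,2]]
def tri(obs):
    A=np.zeros((3,3));b=np.zeros(3)
    for info,px,f in obs:
        C,d=ray(info,px,f);d=d[0]/np.linalg.norm(d[0]);P=np.eye(3)-np.outer(d,d);A+=P;b+=P@C
    return np.linalg.solve(A,b)
E
python3 - <<'E'
from h import *
S=eyes.camera_info('scene');D=eyes.camera_info('side')
sc=lambda x,y:(220+x/4.706,175+y/4.71); sd=lambda x,y:(205+x/4.615,120+y/4.615)
for nm,a,b in [('nearR',(650,483),(60,355)),('farR',(765,240),(262,552)),('left?',(48,278),None),('sideright',None,(710,215)),('hubtop',(268,155),(498,157)),('cup',(165,117),(571,95)),('stop',(718,270),(212,440)),('stop2',(690,340),(130,375))]:
    o=[]
    if a:o.append((S,sc(*a),0)); 
    if b:o.append((D,sd(*b),0))
    if len(o)==2: X=tri(o);print(nm,X.round(1),[ (proj(i,X)-p).round(1) for i,p,_ in o])
    else: print(nm, onz(o[0][0],o[0][1],36).round(1))
# cartridge top
for n,I,f,(u,v) in [('scene',S,'pics/a_scene.png',(428,239)),('side',D,'pics/a_side.png',(231,278))]:
    im=cv2.imread(f);w=26
    g=im[v-w:v+w,u-w:u+w]; hsv=cv2.cvtColor(g,cv2.COLOR_BGR2HSV)
    big=cv2.resize(g,None,fx=8,fy=8,interpolation=cv2.INTER_CUBIC)
    print(n,'gray at centre rows'); gr=cv2.cvtColor(g,cv2.COLOR_BGR2GRAY)
    print(np.array2string(gr[10:42:2,8:44:2]))
E
```

```text
nearR [698.5 185.5  30.3] [array([[-1.2, -0.8]]), array([[-1. ,  0.8]])]
farR [522.7 202.2  32.8] [array([[-0.3, -0.2]]), array([[-0.3,  0.2]])]
left? [[ 674.1 -149.9   36. ]]
sideright [[ 488.4 -136.    36. ]]
hubtop [586.9 -58.1  76.3] [array([[-0.4, -0.4]]), array([[-0.3,  0.4]])]
cup [ 583.4 -119.3   82.8] [array([[-0.2, -0.2]]), array([[-0.2,  0.2]])]
stop [577.  185.2  60.2] [array([[-1.6, -1. ]]), array([[-1.4,  1.2]])]
stop2 [635.4 186.4  67.5] [array([[-1.3, -0.8]]), array([[-1.1,  0.9]])]
scene gray at centre rows
[[145 146 148 148 148 150 156 163 155 155 153 154 148 142 157 158 155 153]
 [148 147 147 149 149 157 112  75  64 118 150 148 150 140 148 151 155 153]
 [144 148 150 150  94 166 104 111  92 127 125 165 154 151 138 145 154 153]
 [146 146 147 152  71 175 163 164 166 163 162 162 153 151 153 140 141 153]
 [147 147 149 154  64 173 164 162 165 164 160 164 151 149 151 150 137 139]
 [147 148 146 150  68 163 164 175 178 173 174 167 129 152 151 150 139 130]
 [145 147 146 152  67 105 164  67  75  73  71 177 162 148 141 131 134 144]
 [147 148 148 151  64  77 168  89  80  77  77
[... 1156 characters left out ...]
185 186 104 177 183 147]
 [136 163 187 184 182  97  88  83  83 177 184 187 186 147 115 187 176 122]
 [161  91  91 124 182 187 185 157 148 186 186 188 186  84 181 184 105  86]
 [166  85  91  87  90  87 168 187 183 185 186 187 112 150 186 143  59  62]
 [108  87  88  88  89  87  89  89 144 184 185 186  74 185 186  82  14  23]
 [165 105 105  88  85  88  88  86  88  88 108 177 186 187 105  36  12   8]
 [166 169 166 163  89  90  88  84  88  87  87  91  91 162  84  43  17  16]
 [167 164 165 166 168 165 106  90  89  83  90  90  85  85  83  79  57  41]
 [165 167 166 167 169 167 166 166 166  86  79  87  85  86  84 167 111 162]
 [166 167 167 168 168 169 167 170 169 168 155 104  88  89 167 172 171 172]]
```

Run:
```python
from h import *
from scipy.spatial.transform import Rotation as Ro
S=eyes.camera_info('scene');D=eyes.camera_info('side');W=eyes.camera_info('wrist')
s=monitor.read_state();R=Ro.from_quat(s['tcp_rot'],scalar_first=True).as_matrix()
C=-W['R'].T@W['t']; print('cam in tool',(R.T@(C-s['ee_pos'])).round(1),'Rc2t',(R.T@W['R'].T).round(3))
print('tool axes',R.round(3))
k=8
def zoom(f,u,v,w=26):
    g=cv2.imread(f)[v-w:v+w,u-w:u+w];return cv2.resize(g,None,fx=8,fy=8,interpolation=cv2.INTER_CUBIC)
for I,f,(u,v),t in [(S,'pics/a_scene.png',(428,239),158),(D,'pics/a_side.png',(231,278),176)]:
    w=26;g=cv2.cvtColor(cv2.imread(f)[v-w:v+w,u-w:u+w],cv2.COLOR_BGR2GRAY)
    m=(g>t).astype('uint8')
    n,l,st,c=cv2.connectedComponentsWithStats(m); i=1+np.argmax(st[1:,4])
    p=np.argwhere(l==i)[:,::-1]+[u-w,v-w]
    X=onz(I,p,30)[:,:2].astype('float32'); r=cv2.minAreaRect(X);print(r,cv2.boxPoints(r).round(0).tolist())
sc=lambda x,y:(220+x/4.706,175+y/4.71)
print('cradle',onz(S,sc(617,310),40))
print('plug scene/side',tri([(S,(426,225.5),0),(D,(247,286.5),0)]))
```

```text
cam in tool [  78.9   -0.3 -123.5] Rc2t [[ 0.001 -0.953 -0.303]
 [ 1.     0.001  0.001]
 [-0.001 -0.303  0.953]]
tool axes [[ 0.938  0.346 -0.   ]
 [ 0.346 -0.938  0.002]
 [ 0.    -0.002 -1.   ]]
((515.6878662109375, 314.81585693359375), (62.36850357055664, 33.745704650878906), 17.44646644592285) [[481.0, 322.0], [491.0, 289.0], [550.0, 308.0], [540.0, 340.0]]
((513.1333618164062, 314.87103271484375), (67.15630340576172, 33.01073455810547), 17.73733139038086) [[476.0, 320.0], [486.0, 289.0], [550.0, 309.0], [540.0, 341.0]]
cradle [[604.17275278 143.67621334  40.        ]]
plug scene/side [468.30100022 306.03916893  15.04978598]
```

```bash
cat >> h.py <<'E'
from scipy.spatial.transform import Rotation as Ro
def tgtR(yaw): # deg, tool down, x axis at yaw
    a=np.radians(yaw);return np.array([[np.cos(a),np.sin(a),0],[np.sin(a),-np.cos(a),0],[0,0,-1]])
def plan(p,yaw,fr=(1,),s=None,base=None):
    s=s or monitor.read_state();R=Ro.from_quat(s['tcp_rot'],scalar_first=True).as_matrix();p0=np.array(s['ee_pos'])
    rv=Ro.from_matrix(R.T@tgtR(yaw)).as_rotvec(degrees=True)
    print('t',round(float(s['time_s']),2),'pos',p0.round(1),'yaw',np.degrees(np.arctan2(R[1,0],R[0,0])).round(2),'F',np.array(s['ft_force']).round(1),'w',round(float(s['gripper_width']),1))
    for f in fr: print(f,'shift cm',(R.T@(np.array(p)-p0)*f/10).round(2),'rot',(rv*f).round(1))
E
python3 - <<'E'
from h import *
plan((530,280,230),197.6)
s=monitor.read_state();
d=(np.array([530,280,230])-s['ee_pos'])/4
for k in range(4):
    R=tgtR(20.2+44.35*k); print((R.T@d/10).round(2))
E
```

```text
t 0.15 pos [ 215.8 -586.   249.4] yaw 20.21 F [0.2 0.5 0.2] w 85.3
1 shift cm [ 59.4  -70.4    2.07] rot [   0.    -0.2 -177.4]
[ 14.85 -17.61   0.48]
[22.92 -2.21  0.48]
[17.94 14.44  0.48]
[ 2.73 22.87  0.48]
```

Request:
send_rows --targets '[1, 14.8, -17.6, 0.5, 0, 0, -44.3, 1, 14.8, -17.6, 0.5, 0, 0, -44.3, 1, 14.8, -17.6, 0.5, 0, 0, -44.3, 1, 14.8, -17.6, 0.5, 0, 0, -44.3, 1, 14.8, -17.6, 0.5, 0, 0, -44.3]' --force 30

```text
time_s: 0.78
ee_pos: [294.2, -367.1, 244.9]
tcp_rot: [-0.001, 0.844, 0.536, 0.0]
ft_force: [-0.7, -0.7, 0.3]
gripper_width: 85.5
```

Request:
send_rows --targets '[1, 22.9, -2.2, 0.5, 0, 0, -44.3, 1, 22.9, -2.2, 0.5, 0, 0, -44.3, 1, 22.9, -2.2, 0.5, 0, 0, -44.3, 1, 22.9, -2.2, 0.5, 0, 0, -44.3, 1, 22.9, -2.2, 0.5, 0, 0, -44.3]'

```text
time_s: 1.4
ee_pos: [373.3, -152.6, 240.2]
tcp_rot: [0.0, 0.58, 0.814, 0.0]
ft_force: [0.6, -0.3, 0.2]
gripper_width: 85.7
```

Request:
send_rows --targets '[1, 17.9, 14.4, 0.5, 0, 0, -44.3, 1, 17.9, 14.4, 0.5, 0, 0, -44.3, 1, 17.9, 14.4, 0.5, 0, 0, -44.3, 1, 17.9, 14.4, 0.5, 0, 0, -44.3, 1, 17.9, 14.4, 0.5, 0, 0, -44.3]'

```text
time_s: 2.02
ee_pos: [452.9, 62.6, 235.2]
tcp_rot: [0.0, 0.231, 0.973, -0.0]
ft_force: [-0.3, -0.4, -0.3]
gripper_width: 85.4
```

Run:
```python
from h import *
plan((530,280,230),197.6)
```

```text
t 2.02 pos [452.9  62.6 235.2] yaw 153.25 F [-0.3 -0.4 -0.3] w 85.4
1 shift cm [ 2.91 22.88  0.52] rot [ -0.    0.  -44.4]
```

Request:
send_rows --targets '[1, 2.9, 22.9, 0.5, 0, 0, -44.4, 1, 2.9, 22.9, 0.5, 0, 0, -44.4, 1, 2.9, 22.9, 0.5, 0, 0, -44.4, 1, 2.9, 22.9, 0.5, 0, 0, -44.4, 1, 2.9, 22.9, 0.5, 0, 0, -44.4]'

```text
time_s: 2.65
ee_pos: [531.1, 279.5, 229.7]
tcp_rot: [0.0, -0.152, 0.988, -0.0]
ft_force: [-0.1, -1.0, -1.2]
gripper_width: 85.3
```

Request:
send_rows --targets '[1, 0, 0, 0, 0, 0, 0, 1, 0, 0, 0, 0, 0, 0]'

```text
time_s: 2.9
ee_pos: [529.0, 277.2, 230.3]
tcp_rot: [-0.0, -0.15, 0.989, -0.0]
ft_force: [0.1, -0.2, 0.1]
gripper_width: 85.7
```

Run:
```python
from h import *
import pickle
W=eyes.camera_info('wrist'); im=eyes.snapshot('wrist'); cv2.imwrite('pics/b.png',im); pickle.dump(W,open('b.pkl','wb'))
plan((514,315,120),197.6)
```

```text
t 2.95 pos [529.  277.4 230.4] yaw -162.67 F [ 1.3 -0.7  0.1] w 85.0
1 shift cm [ 0.31  4.04 11.04] rot [-0.  -0.  -0.3]
```

View pics/b.png

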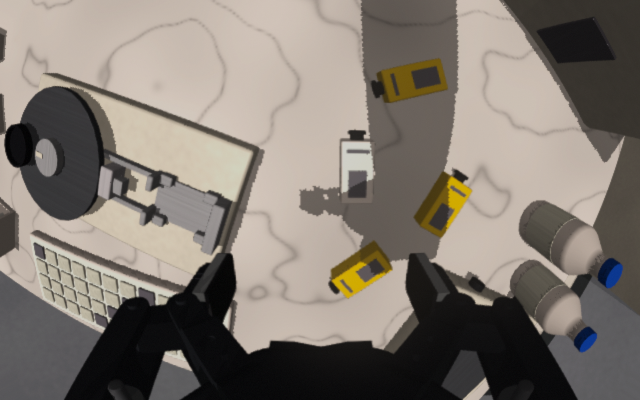

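The wrist view shows the target at (357,170) with its plug at the top (356,133). Yellow look-alikes are at (411,80), (443,203) and (360,270), and the press is on the left. I'll measure the corners enlarged.

Run:
```python
import cv2,numpy as np
a=cv2.imread('pics/b.png')
cv2.imwrite('pics/b1.png',cv2.resize(a[115:215,310:410],(600,600),interpolation=cv2.INTER_CUBIC))
cv2.imwrite('pics/b2.png',cv2.resize(a[130:270,80:270],(800,589),interpolation=cv2.INTER_CUBIC))
```

```text
(no output)
```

View pics/b1.png

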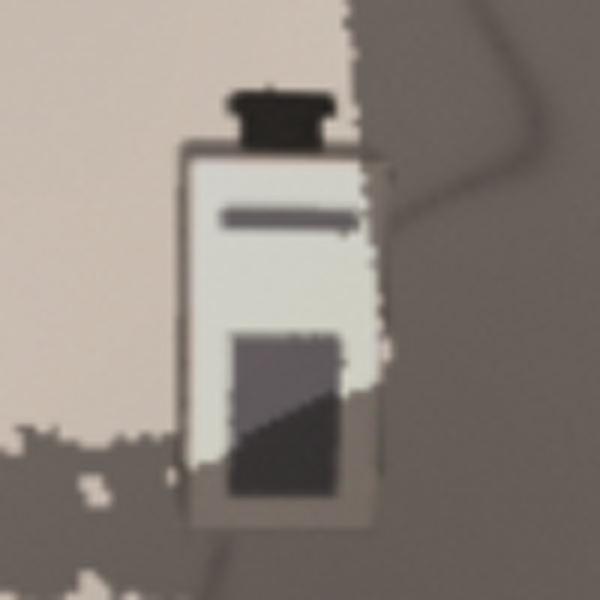

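View pics/b2.png

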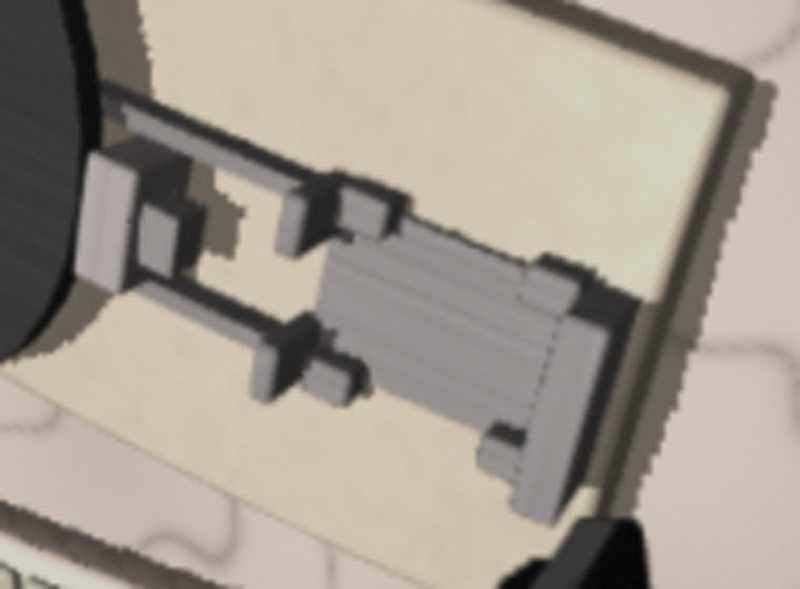

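Run:
```python
from h import *
import pickle
W=pickle.load(open('b.pkl','rb'))
q=np.array([(188,155),(378,157),(377,528),(188,526)])/6+[310,115]
X=onz(W,q,30,1);print('cart',X.round(1),X.mean(0).round(1),[np.linalg.norm(X[i]-X[i-1]).round(1) for i in range(4)])
d=X[0]+X[1]-X[2]-X[3];print('dir',np.degrees(np.arctan2(d[1],d[0])))
pl=onz(W,np.array([(280,92)])/6+[310,115],20,1);print('plug',pl)
f=lambda L:np.array(L)/4.2105+[80,130]
def pr(n,L,z): X=onz(W,f(L),z,1);print(n,X.round(1).tolist(),'mean',X.mean(0).round(1));return X
pr('stop',[(560,308),(608,325),(552,522),(512,508)],66)
pr('gUL',[(342,182),(398,200),(385,238),(338,222)],50)
pr('gUR',[(530,258),(580,278),(570,312),(522,296)],50)
pr('gLL',[(322,355),(362,372),(348,405),(305,390)],50)
pr('floor',[(330,245),(315,313),(535,265)],40)
pr('lipU',[(285,188),(308,188),(298,255),(277,248)],66)
pr('lipL',[(258,335),(278,338),(268,400),(250,392)],66)
pr('pusher',[(92,152),(138,168),(122,290),(78,278)],67)
a=pr('base',[(735,85)],36)
# wheel
im=cv2.imread('pics/b.png');g=cv2.cvtColor(im,cv2.COLOR_BGR2GRAY)
for u,v in [(60,110),(100,130),(90,170),(45,150),(20,145),(47,155)]: print((u,v),im[v,u])
cv2.imwrite('pics/b3.png',cv2.resize(im[75:230,0:130],(503,600),interpolation=cv2.INTER_CUBIC))
```

```text
cart [[487.  287.2  30. ]
 [476.9 319.2  30. ]
 [541.7 342.4  30. ]
 [551.9 308.6  30. ]] [514.4 314.4  30. ] [np.float64(68.3), np.float64(33.6), np.float64(68.9), np.float64(35.2)]
dir -161.0333149161658
plug [[471.94141017 300.3951763   20.        ]]
stop [[580.7, 178.5, 66.0], [581.2, 191.3, 66.0], [639.8, 186.5, 66.0], [639.6, 175.1, 66.0]] mean [610.4 182.9  66. ]
gUL [[572.6, 107.0, 50.0], [572.6, 124.4, 50.0], [583.9, 122.3, 50.0], [583.7, 107.5, 50.0]] mean [578.2 115.3  50. ]
gUR [[577.0, 163.8, 50.0], [578.1, 178.0, 50.0], [587.9, 177.1, 50.0], [587.7, 163.5, 50.0]] mean [582.7 170.6  50. ]
gLL [[623.2, 107.5, 50.0], [624.1, 120.6, 50.0], [635.5, 117.4, 50.0], [635.7, 103.1, 50.0]] mean [629.6 112.1  50. ]
floor [[595.2, 101.1, 40.0], [616.7, 98.9, 40.0], [582.4, 162.5, 40.0]] mean [598.1 120.8  40. ]
lipU [[572.7, 98.3, 66.0], [570.7, 105.2, 66.0], [589.2, 104.7, 66.0], [589.2, 98.1, 66.0]] mean [580.5 101.6  66. ]
lipL [[615.3, 94.8, 66.0], [614.0, 101.2, 66.0], [633.3, 99.6, 66.0], [632.9, 93.6, 66.0]] mean [623.9  97.3  66. ]
pusher [[580.1, 33.6, 67.0], [580.1, 50.6, 67.0], [616.5, 48.0, 67.0], [618.0, 31.2, 67.0]] mean [598.7  40.8  67. ]
base [[522.2, 202.8, 36.0]] mean [522.2 202.8  36. ]
(60, 110) [56 56 56]
(100, 130) [72 82 89]
(90, 170) [56 55 55]
(45, 150) [143 143 148]
(20, 145) [15 13 14]
(47, 155) [143 144 149]
```

View pics/b3.png

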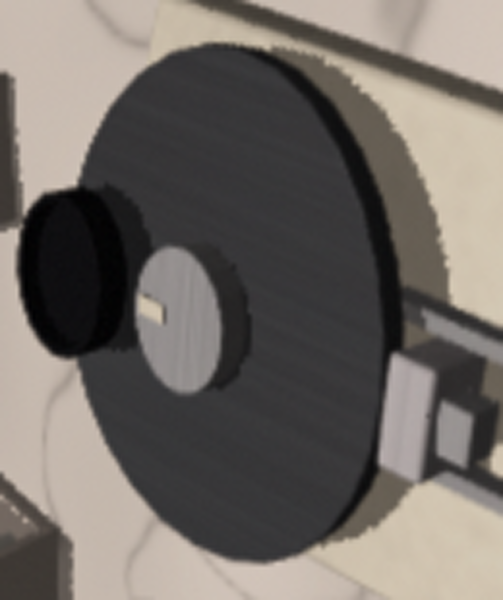

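Run:
```python
from h import *
plan((514.4,314.4,80),198)
```

```text
t 2.95 pos [529.  277.4 230.4] yaw -162.67 F [ 1.3 -0.7  0.1] w 85.0
1 shift cm [ 0.29  3.97 15.04] rot [-0.  -0.  -0.7]
```

Request:
send_rows --targets '[0.4, 0.3, 4, 15, 0, 0, -0.7, 0.4, 0.3, 4, 15, 0, 0, -0.7, 0.4, 0.3, 4, 15, 0, 0, -0.7, 0.4, 0.3, 4, 15, 0, 0, -0.7]'

```text
time_s: 3.45
ee_pos: [511.4, 314.7, 77.7]
tcp_rot: [-0.003, -0.158, 0.987, -0.001]
ft_force: [0.0, 0.9, 0.4]
gripper_width: 59.9
```

Run:
```python
from h import *
plan((514.4,314.4,22.5),198)
W=eyes.camera_info('wrist'); im=eyes.snapshot('wrist'); cv2.imwrite('pics/c.png',im)
```

```text
t 3.45 pos [511.4 314.7  77.7] yaw -161.83 F [0.  0.9 0.4] w 59.9
1 shift cm [-0.32 -0.12  5.52] rot [-0.1 -0.4  0.2]
```

View pics/c.png

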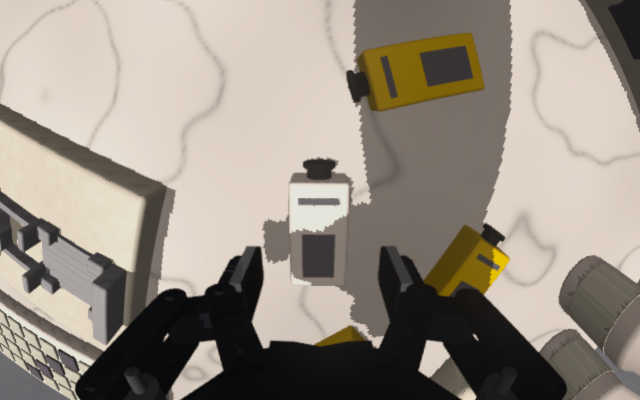

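Request:
send_rows --targets '[0.4, 0, 0, 3.5, 0, 0, 0, 0.4, 0, 0, 5.7, 0, 0, 0, 0.4, 0, 0, 5.7, 0, 0, 0, 0.4, 0, 0, 5.7, 0, 0, 0]'

```text
time_s: 4.0
ee_pos: [516.1, 316.9, 25.8]
tcp_rot: [0.002, -0.158, 0.987, 0.001]
ft_force: [0.6, 1.2, -0.4]
gripper_width: 59.8
```

Run:
```python
from h import *
plan((514.4,314.4,22.5),198)
```

```text
t 4.0 pos [516.1 316.9  25.8] yaw -161.83 F [ 0.6  1.2 -0.4] w 59.8
1 shift cm [ 0.24 -0.18  0.32] rot [0.  0.2 0.2]
```

Close and let it settle.

Request:
send_rows --targets '[0.4, 0, 0, 0.2, 0, 0, 0, -1, 0, 0, 0.2, 0, 0, 0, -1, 0, 0, 0.2, 0, 0, 0, -1, 0, 0, 0.2, 0, 0, 0, -1, 0, 0, 0.2, 0, 0, 0]' --force 30

```text
time_s: 4.62
ee_pos: [514.7, 316.7, 22.2]
tcp_rot: [0.001, -0.158, 0.987, 0.0]
ft_force: [-0.9, -1.8, 5.6]
gripper_width: 35.5
```

Request:
send_rows --targets '[-1, 0, 0, 0, 0, 0, 0, -1, 0, 0, 0, 0, 0, 0]'

```text
time_s: 4.88
ee_pos: [514.7, 316.6, 22.2]
tcp_rot: [0.001, -0.158, 0.987, 0.0]
ft_force: [-0.2, -1.1, 5.4]
gripper_width: 35.6
```

Run:
```python
from h import *
plan((514.4,314.4,22.5),198)
```

```text
t 4.88 pos [514.7 316.6  22.2] yaw -161.79 F [-0.2 -1.1  5.4] w 35.6
1 shift cm [ 0.1  -0.2  -0.03] rot [-0.   0.1  0.2]
```

Request:
send_rows --targets '[-1, 0, 0, -4, 0, 0, 0, -1, 0, 0, -9, 0, 0, 0, -1, 0, 0, -11, 0, 0, 0, -1, 0, 0, -11, 0, 0, 0]'

```text
time_s: 5.38
ee_pos: [515.1, 317.1, 132.8]
tcp_rot: [0.002, -0.158, 0.987, 0.001]
ft_force: [0.3, 0.2, -2.3]
gripper_width: 35.3
```

Run:
```python
from h import *
plan((606.3,141,135),264.7,(.5,1))
W=eyes.camera_info('wrist'); im=eyes.snapshot('wrist'); cv2.imwrite('pics/d.png',im)
```

```text
t 5.38 pos [515.1 317.1 132.8] yaw -161.78 F [ 0.3  0.2 -2.3] w 35.3
0.5 shift cm [-1.58 -9.79 -0.11] rot [ -0.    0.1 -33.2]
1 shift cm [ -3.16 -19.58  -0.23] rot [ -0.1   0.2 -66.5]
```

View pics/d.png

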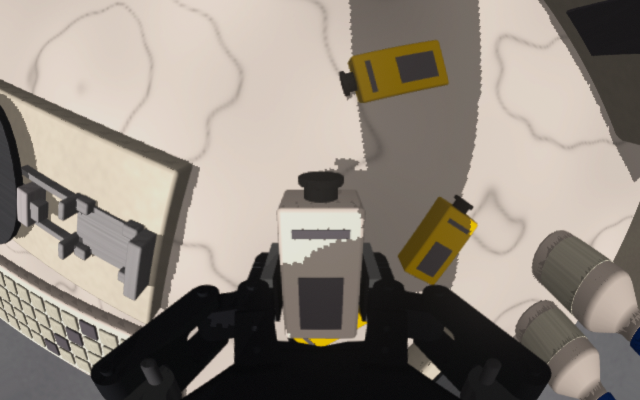

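Run:
```python
from h import *
Wt=eyes.camera_info('wrist');s=monitor.read_state();R=Ro.from_quat(s['tcp_rot'],scalar_first=True).as_matrix()
im=cv2.imread('pics/d.png');cv2.imwrite('pics/d1.png',cv2.resize(im[160:350,260:380],(379,600),interpolation=cv2.INTER_CUBIC))
q=[(279,207),(363,206),(359,337),(284,338)]
X=onz(Wt,q,s['ee_pos'][2]+7.8,1)
print(((X-s['ee_pos'])@R).round(1),((X-s['ee_pos'])@R).mean(0).round(1),s['ee_pos'])
```

```text
[[ 36.  -16.2  -7.8]
 [ 36.5  17.2  -7.8]
 [-33.   19.6  -7.8]
 [-33.7 -17.9  -7.8]] [ 1.5  0.7 -7.8] [513.85560846 316.48522429 130.99125278]
```

View pics/d1.png

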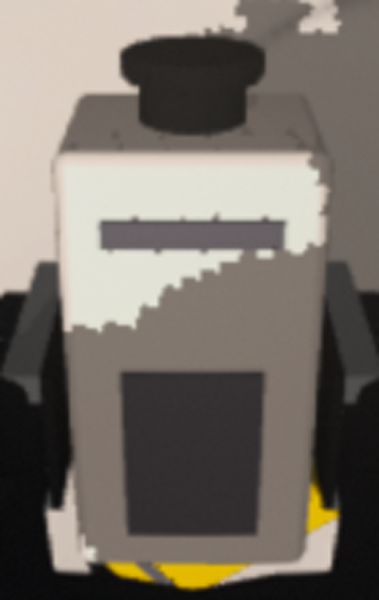

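Run:
```python
from h import *
plan((613.5,225,135),264.7,(.5,1))
```

```text
t 5.42 pos [513.9 316.5 131. ] yaw -161.78 F [-0.  -0.5 -1.8] w 35.5
0.5 shift cm [-3.3 -5.9 -0.2] rot [  0.    0.  -33.2]
1 shift cm [ -6.6  -11.81  -0.4 ] rot [  0.    0.  -66.5]
```

Request:
send_rows --targets '[-1, -6.6, -11.8, -0.3, 0, 0, -53, -1, -6.6, -11.8, -0.3, 0, 0, -53, -1, -6.6, -11.8, -0.3, 0, 0, -53, -1, -6.6, -11.8, -0.3, 0, 0, -53, -1, -6.6, -11.8, -0.3, 0, 0, -53]'

```text
time_s: 6.05
ee_pos: [612.0, 224.1, 131.0]
tcp_rot: [-0.002, -0.584, 0.812, 0.001]
ft_force: [-0.5, -0.4, -1.3]
gripper_width: 35.5
```

Request:
send_rows --targets '[-1, 0, 0, 0, 0, 0, -13.5, -1, 0, 0, 0, 0, 0, -13.5, -1, 0, 0, 0, 0, 0, -13.5, -1, 0, 0, 0, 0, 0, -13.5]'

```text
time_s: 6.55
ee_pos: [612.6, 224.8, 132.7]
tcp_rot: [-0.001, -0.673, 0.739, 0.001]
ft_force: [0.4, 0.3, -1.2]
gripper_width: 35.7
```

Run:
```python
from h import *
import pickle
W=eyes.camera_info('wrist'); im=eyes.snapshot('wrist'); cv2.imwrite('pics/e.png',im); pickle.dump(W,open('e.pkl','wb'))
plan((606.3,141.3,135),264.7)
```

```text
t 6.6 pos [613.  224.8 133.1] yaw -95.32 F [ 0.2 -0.3 -1.4] w 35.1
1 shift cm [ 8.38 -0.11 -0.18] rot [ 0.1 -0.  -0. ]
```

View pics/e.png

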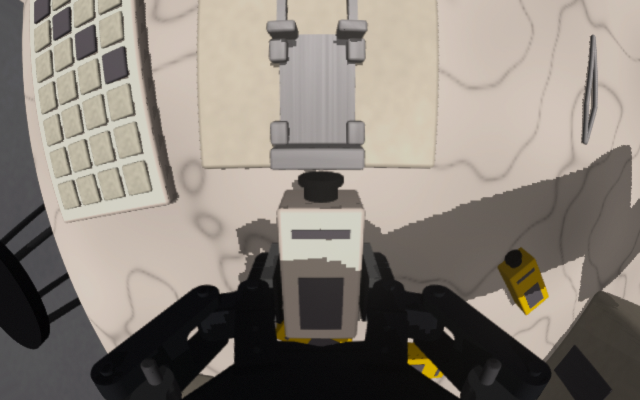

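Run:
```python
import cv2
im=cv2.imread('pics/e.png');cv2.imwrite('pics/e1.png',cv2.resize(im[10:180,250:390],(494,600),interpolation=cv2.INTER_CUBIC))
```

```text
(no output)
```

View pics/e1.png

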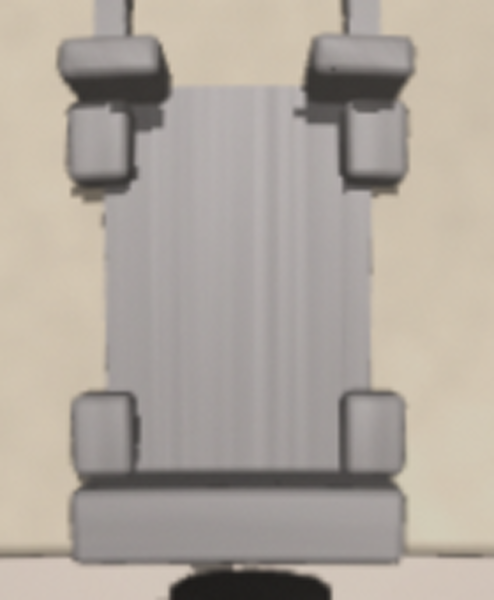

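Run:
```python
from h import *
import pickle
W=pickle.load(open('e.pkl','rb'))
s=monitor.read_state();R=tgtR(-95.3);P=np.array([613.,224.8,133.1])
f=lambda L:np.array(L)/3.5286+[250,10]
def pr(n,L,z):
    X=onz(W,f(L),z,1); print(n,X[:,:2].round(1).tolist(),'tool',((X-P)@R)[:,:2].round(1).tolist()); return X
st=pr('stop in edge',[(80,488),(398,488)],66)
pr('stop ends outer',[(75,520),(403,520)],66)
pr('stop base',[(140,470),(340,470)],40)
lp=pr('lip in edge',[(110,74),(360,74)],66)
pr('lip outer ends',[(60,55),(413,55)],66)
pr('lip inner ends',[(165,55),(310,55)],66)
pr('guides U',[(129,140),(346,140)],50)
pr('guides L',[(132,430),(345,430)],50)
```

```text
stop in edge [[638.6, 172.8], [582.8, 178.0]] tool [[49.5, -30.3], [49.4, 25.8]]
stop ends outer [[640.2, 178.4], [582.2, 183.8]] tool [[43.7, -31.4], [43.7, 26.8]]
stop base [[630.5, 173.8], [590.9, 177.5]] tool [[49.2, -22.1], [49.2, 17.7]]
lip in edge [[625.9, 100.2], [583.3, 104.3]] tool [[122.8, -24.3], [122.7, 18.5]]
lip outer ends [[634.2, 95.4], [573.7, 101.2]] tool [[126.9, -33.1], [126.7, 27.7]]
lip inner ends [[616.2, 97.9], [591.5, 100.3]] tool [[126.0, -14.9], [125.9, 9.9]]
guides U [[625.1, 109.7], [585.1, 113.5]] tool [[113.5, -22.7], [113.4, 17.5]]
guides L [[630.1, 164.8], [590.1, 168.6]] tool [[58.2, -22.5], [58.1, 17.7]]
```

Request:
send_rows --targets '[-1, 6, -0.2, 0, 0, 0, 0, -1, 8.5, -0.3, 0, 0, 0, 0, -1, 8.5, -0.3, 3, 0, 0, 0, -1, 8.5, -0.3, 4, 0, 0, 0, -1, 8.5, -0.3, 4, 0, 0, 0]'

```text
time_s: 7.22
ee_pos: [607.7, 140.2, 93.2]
tcp_rot: [-0.001, -0.674, 0.739, 0.001]
ft_force: [0.3, 0.5, -1.9]
gripper_width: 35.2
```

Request:
send_rows --targets '[-1, 0, 0, 0, 0, 0, 0, -1, 0, 0, 0, 0, 0, 0]'

```text
time_s: 7.48
ee_pos: [609.7, 140.5, 95.4]
tcp_rot: [0.001, -0.674, 0.739, -0.001]
ft_force: [-0.1, 0.1, -0.8]
gripper_width: 35.4
```

Run:
```python
from h import *
P=np.array([613.,224.8,133.1]);R=tgtR(-95.3)
T=P+R@np.array([84.8,-2.7,0]);print(T)
plan((T[0],T[1],73),264.65)
im=eyes.snapshot('wrist'); cv2.imwrite('pics/f.png',im);cv2.imwrite('pics/f2.png',eyes.snapshot('side'))
```

```text
[607.85543087 140.11314501 133.1       ]
t 7.47 pos [609.7 140.5  95.4] yaw -95.26 F [-0.1  0.1 -0.8] w 35.4
1 shift cm [0.06 0.18 2.24] rot [-0.1  0.   0.1]
```

View pics/f.png

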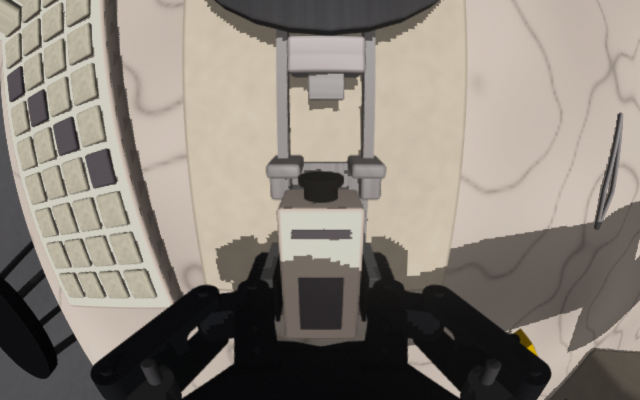

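Request:
send_rows --targets '[-1, 0, 0.15, 1, 0, 0, 0, -1, 0, 0.15, 1, 0, 0, 0, -1, 0, 0.15, 1, 0, 0, 0]'

```text
time_s: 7.95
ee_pos: [607.0, 140.2, 83.9]
tcp_rot: [-0.0, -0.674, 0.739, 0.0]
ft_force: [-0.1, 0.7, -1.8]
gripper_width: 35.6
```

Run:
```python
from h import *
plan((607.9,140.1,73),264.65)
import pickle
W=eyes.camera_info('wrist');im=eyes.snapshot('wrist'); cv2.imwrite('pics/g.png',im);pickle.dump((W,monitor.read_state()),open('g.pkl','wb'))
cv2.imwrite('pics/g1.png',cv2.resize(im[120:350,250:390],(487,800))[:600])
plan((607.9,140.1,73),264.65)
```

```text
t 7.95 pos [607.  140.2  83.9] yaw -95.28 F [-0.1  0.7 -1.8] w 35.6
1 shift cm [-0.   -0.09  1.09] rot [ 0.  -0.   0.1]
t 8.0 pos [607.2 140.2  84.2] yaw -95.29 F [ 0.2 -0.3 -1.3] w 35.5
1 shift cm [ 0.   -0.07  1.12] rot [ 0.  -0.   0.1]
```

View pics/g1.png

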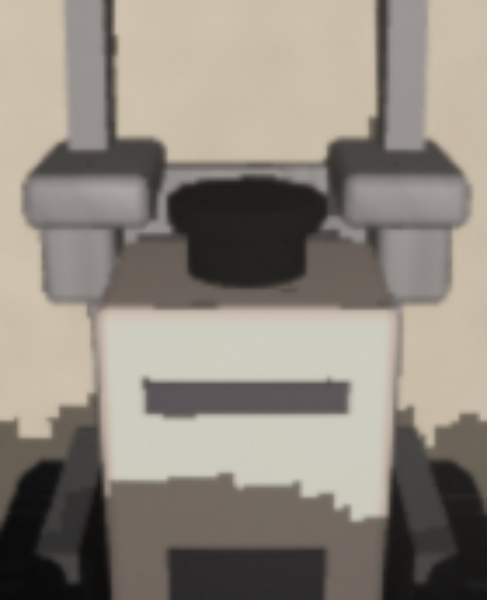

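Request:
send_rows --targets '[-1, 0, 0, 1, 0, 0, 0, -1, 0, 0, 1.5, 0, 0, 0, -1, 0, 0, 1.8, 0, 0, 0, -1, 0, 0, 1.8, 0, 0, 0]'

```text
time_s: 8.5
ee_pos: [607.0, 140.2, 65.8]
tcp_rot: [-0.0, -0.674, 0.739, 0.0]
ft_force: [0.2, -0.2, -1.1]
gripper_width: 35.4
```

Run:
```python
from h import *
plan((607.3,140.1,62.2),264.65)
im=eyes.snapshot('wrist'); 
cv2.imwrite('pics/i1.png',cv2.resize(im[120:350,250:390],(487,800))[:600])
s=eyes.snapshot('side');cv2.imwrite('pics/i2.png',cv2.resize(s[130:270,180:340],(685,600),interpolation=cv2.INTER_CUBIC))
```

```text
t 8.5 pos [607.  140.2  65.8] yaw -95.29 F [ 0.2 -0.2 -1.1] w 35.4
1 shift cm [ 0.   -0.03  0.36] rot [ 0.  -0.   0.1]
```

View pics/i1.png

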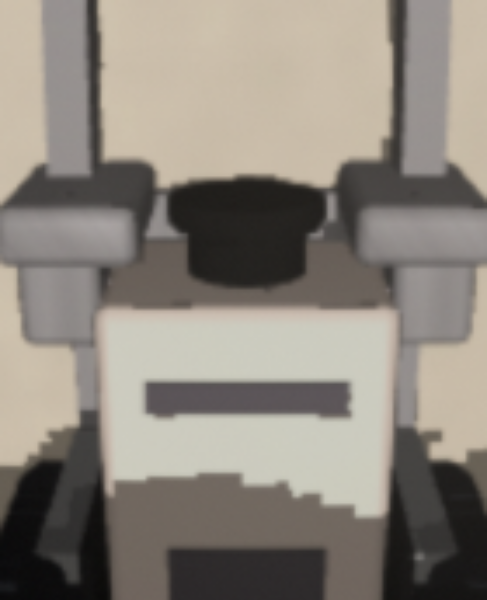

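View pics/i2.png

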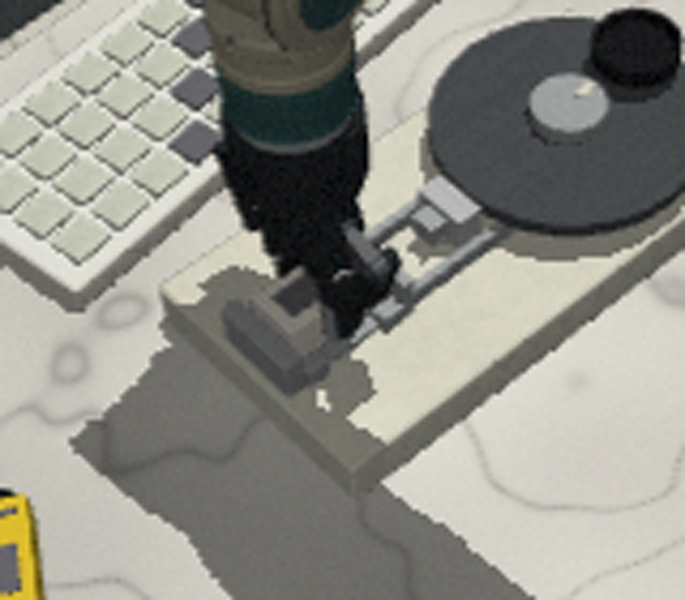

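Request:
send_rows --targets '[-1, 0, 0, 0.2, 0, 0, 0, -1, 0, 0, 0.35, 0, 0, 0, -1, 0, 0, 0.35, 0, 0, 0]'

```text
time_s: 8.98
ee_pos: [607.2, 140.2, 62.7]
tcp_rot: [-0.0, -0.674, 0.739, 0.0]
ft_force: [-0.3, 0.3, -1.7]
gripper_width: 35.7
```

Request:
send_rows --targets '[0.2, 0, 0, 0, 0, 0, 0, 0.2, 0, 0, 0, 0, 0, 0, 0.2, 0, 0, 0, 0, 0, 0]'

```text
time_s: 9.35
ee_pos: [607.6, 140.2, 63.1]
tcp_rot: [0.0, -0.674, 0.739, -0.0]
ft_force: [-0.0, 0.4, 0.3]
gripper_width: 51.0
```

Run:
```python
from h import *
plan((607.3,140.1,62.2),264.65)
im=eyes.snapshot('wrist'); 
cv2.imwrite('pics/j1.png',cv2.resize(im[120:350,250:390],(487,800))[:600])
```

```text
t 9.35 pos [607.6 140.2  63.1] yaw -95.29 F [-0.   0.4  0.3] w 51.0
1 shift cm [0.02 0.02 0.09] rot [-0.   0.   0.1]
```

View pics/j1.png

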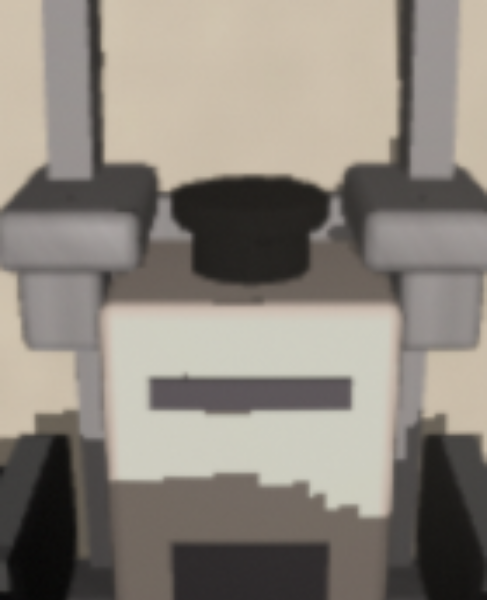

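Request:
send_rows --targets '[0.2, 0, 0, -5, 0, 0, 0, 0.2, 0, 0, -9, 0, 0, 0, -1, 4, 0, -13, 0, 0, 0, -1, 9, 0, -13, 0, 0, 0, -1, 9, 0, -13, 0, 0, 0]'

```text
time_s: 10.02
ee_pos: [599.2, 48.1, 193.8]
tcp_rot: [0.0, -0.672, 0.74, -0.001]
ft_force: [-0.2, 0.0, -0.6]
gripper_width: 0.2
```

Request:
send_rows --targets '[-1, 0, 0, 0, 0, 0, 0, -1, 0, 0, 0, 0, 0, 0, -1, 0, 0, 0, 0, 0, 0]'

```text
time_s: 10.4
ee_pos: [598.8, 51.6, 192.3]
tcp_rot: [-0.0, -0.674, 0.738, 0.0]
ft_force: [-0.4, -0.1, 0.9]
gripper_width: 0.1
```

Run:
```python
from h import *
import pickle
plan((583,-119,130),264.65)
W=eyes.camera_info('wrist');im=eyes.snapshot('wrist'); cv2.imwrite('pics/k.png',im);pickle.dump((W,monitor.read_state()),open('k.pkl','wb'))
s=eyes.snapshot('side');cv2.imwrite('pics/k2.png',s);cv2.imwrite('pics/k3.png',eyes.snapshot('scene'))
s2=cv2.imread('pics/k3.png')
cv2.imwrite('pics/k4.png',np.hstack([cv2.resize(s[180:260,210:310],(400,320),interpolation=cv2.INTER_CUBIC),cv2.resize(s2[195:275,300:400],(400,320),interpolation=cv2.INTER_CUBIC)]))
```

```text
t 10.4 pos [598.8  51.6 192.3] yaw -95.2 F [-0.4 -0.1  0.9] w 0.1
1 shift cm [17.13  0.02  6.23] rot [0.  0.  0.1]
```

View pics/k.png

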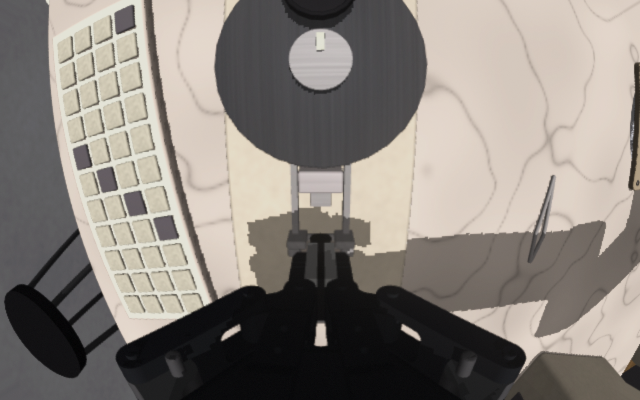

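View pics/k4.png

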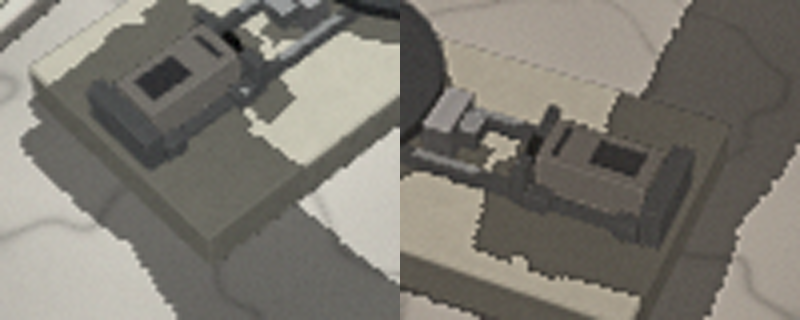

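The cartridge lies flat in the cradle with its plug towards the pusher. Next I'll look down at the wheel and cup.

Request:
send_rows --targets '[-1, 6, 0, 0, 0, 0, 0, -1, 8, 0, 0, 0, 0, 0, -1, 8, 0, 0, 0, 0, 0, -1, 8, 0, 0, 0, 0, 0]'

```text
time_s: 11.05
ee_pos: [591.7, -28.4, 192.8]
tcp_rot: [0.0, -0.674, 0.739, 0.0]
ft_force: [-0.8, -0.3, -0.2]
gripper_width: -0.3
```

Run:
```python
from h import *
import pickle
plan((583,-119,130),264.65)
W=eyes.camera_info('wrist');im=eyes.snapshot('wrist'); cv2.imwrite('pics/l.png',im);pickle.dump((W,monitor.read_state()),open('l.pkl','wb'))
g=cv2.cvtColor(im,cv2.COLOR_BGR2GRAY)
cv2.imwrite('pics/l1.png',cv2.resize(im[0:230,190:450],(680,600),interpolation=cv2.INTER_CUBIC))
```

```text
t 11.05 pos [591.7 -28.4 192.8] yaw -95.27 F [-0.8 -0.3 -0.2] w -0.3
1 shift cm [9.1  0.03 6.27] rot [0.  0.  0.1]
```

View pics/l1.png

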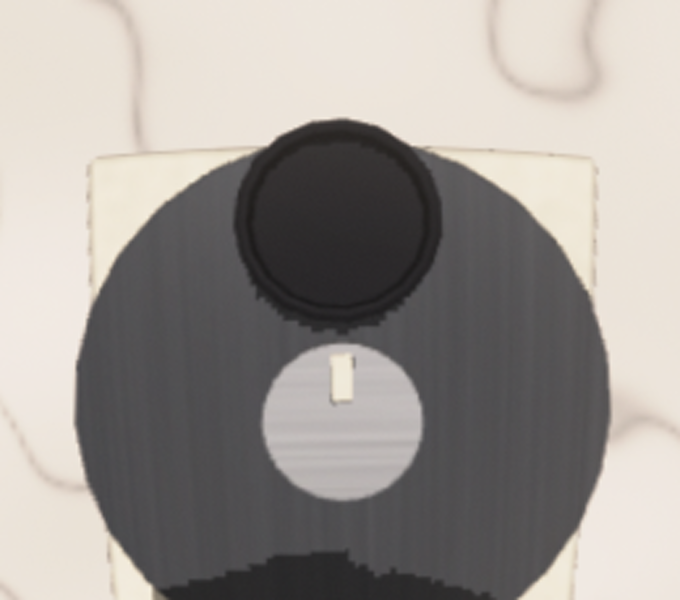

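Run:
```python
from h import *
import pickle
W,s=pickle.load(open('l.pkl','rb'))
im=cv2.imread('pics/l.png');g=cv2.cvtColor(im,cv2.COLOR_BGR2GRAY)
sc=lambda L:np.array(L,float)/2.6154+[190,0]
def fit(P):
    A=np.c_[2*P[:,:2],np.ones(len(P))];b=(P[:,:2]**2).sum(1);x=np.linalg.lstsq(A,b,rcond=None)[0]
    r=np.sqrt(x[2]+x[0]**2+x[1]**2);return x[:2],r,np.std(np.linalg.norm(P[:,:2]-x[:2],axis=1)-r)
def solve(n,px,r0):
    from scipy.optimize import brentq
    z=brentq(lambda z:fit(onz(W,px,z,1))[1]-r0,20,150); print(n,'z',round(z,1),fit(onz(W,px,z,1)));return z
hub=sc([(262,422),(423,422),(342,500),(285,365),(400,365),(285,478),(400,478)])
disc=sc([(75,410),(610,410),(112,290),(572,282),(180,198),(505,202),(108,530),(578,520)])
rimo=sc([(235,215),(441,215),(338,119),(268,140),(408,140),(268,292),(410,292)])
rimi=sc([(252,218),(425,218),(338,135),(338,303)])
solve('hub',hub,24);z=solve('disc',disc,88);
solve('rim outer',rimo,29);solve('rim inner',rimi,25)
for z in (62,64,66): print(z,fit(onz(W,disc,z,1)))
for z in (85,95,105,115): print(z,fit(onz(W,rimo,z,1)),fit(onz(W,rimi,z,1))[:2])
```

```text
hub z 80.7 (array([589.4226868 , -60.35267961]), np.float64(24.000000000001574), np.float64(0.15139502303513322))
disc z 59.9 (array([589.90352646, -56.47905306]), np.float64(88.00000000000128), np.float64(0.9732478570966502))
rim outer z 86.7 (array([ 585.17116052, -120.25764709]), np.float64(29.000000000000345), np.float64(0.46999084947866127))
rim inner z 77.5 (array([ 585.11906468, -120.36101387]), np.float64(25.00000000000309), np.float64(0.05371270998078386))
62 (array([589.86772255, -56.88598747]), np.float64(87.26305074825812), np.float64(0.9650974675506655))
64 (array([589.8343715, -57.2650436]), np.float64(86.57658844829476), np.float64(0.9575054452504981))
66 (array([589.80102046, -57.64409973]), np.float64(85.89012614833466), np.float64(0.9499134229503118))
85 (array([ 585.16782016, -120.36865237]), np.float64(29.211980729328072), np.float64(0.4734263323424448)) (array([ 585.13501739, -119.8818937 ]), np.float64(24.216582782584222))
95 (array([ 585.18772671, -119.70712852]), np.float64(27.948704726806557), np.float64(0.45295294746236525)) (array([ 585.1563425, -119.2414198]), np.float64(23.169333430483587))
105 (array([ 585.20763327, -119.04560467]), np.float64(26.68542872428676), np.float64(0.432479562582302)) (array([ 585.17766762, -118.6009459 ]), np.float64(22.122084078394302))
115 (array([ 585.22753982, -118.38408083]), np.float64(25.42215272175717), np.float64(0.4120061777022755)) (array([ 585.19899274, -117.96047199]), np.float64(21.074834726300463))
```

Run:
```python
from h import *
plan((585.2,-120,118),264.6)
```

```text
t 11.1 pos [591.7 -28.2 192.8] yaw -95.24 F [ 0.2 -0.2 -0.7] w 0.6
1 shift cm [ 9.21 -0.19  7.47] rot [0.  0.  0.2]
```

Request:
send_rows --targets '[-1, 6, -0.1, 0, 0, 0, 0, -1, 9.2, -0.2, 2, 0, 0, 0.2, -1, 9.2, -0.2, 5.8, 0, 0, 0.2, -1, 9.2, -0.2, 5.8, 0, 0, 0.2, -1, 9.2, -0.2, 5.8, 0, 0, 0.2]'

```text
time_s: 11.72
ee_pos: [585.8, -120.1, 135.6]
tcp_rot: [0.0, -0.673, 0.74, -0.0]
ft_force: [-0.4, -0.2, 0.8]
gripper_width: 0.2
```

Run:
```python
from h import *
plan((585.2,-120,110),264.6)
im=eyes.snapshot('wrist'); cv2.imwrite('pics/m.png',im)
s=eyes.snapshot('side');s2=eyes.snapshot('scene')
cv2.imwrite('pics/m2.png',np.hstack([cv2.resize(s[90:190,270:370],(400,400),interpolation=cv2.INTER_CUBIC),cv2.resize(s2[155:255,210:310],(400,400),interpolation=cv2.INTER_CUBIC)]))
plan((585.2,-120,110),264.6)
```

```text
t 11.72 pos [ 585.8 -120.1  135.6] yaw -95.41 F [-0.4 -0.2  0.8] w 0.2
1 shift cm [-0.    0.06  2.56] rot [-0.  0. -0.]
t 11.88 pos [ 586.6 -120.6  136.7] yaw -95.42 F [0.3 0.7 0.1] w 0.1
1 shift cm [-0.04  0.15  2.67] rot [-0.2 -0.  -0. ]
```

View pics/m.png

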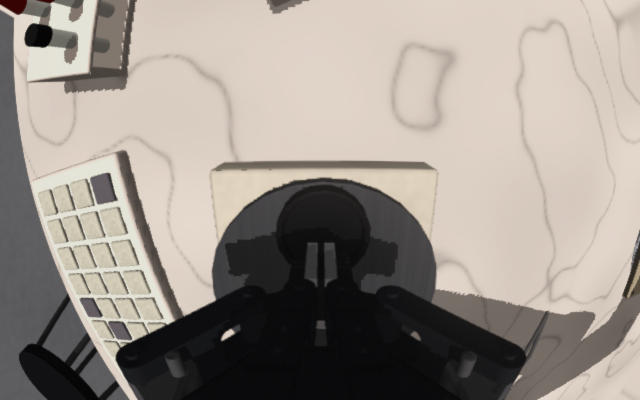

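View pics/m2.png

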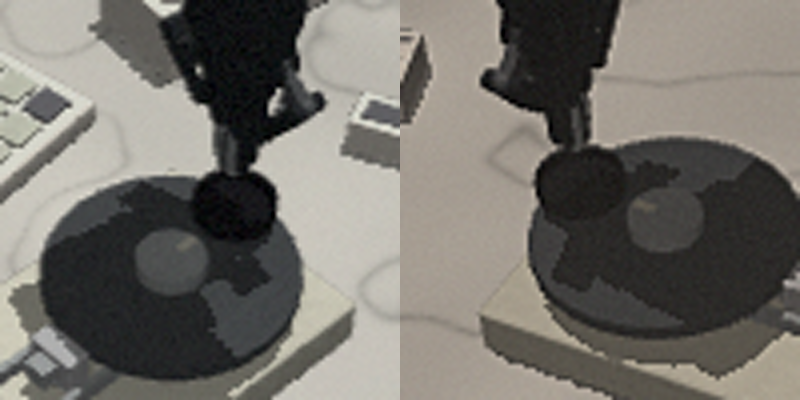

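Request:
send_rows --targets '[-1, 0, 0.1, 0.6, 0, 0, 0, -1, 0, 0.1, 1.2, 0, 0, 0, -1, 0, 0.1, 1.2, 0, 0, 0]'

```text
time_s: 12.25
ee_pos: [583.5, -120.5, 122.0]
tcp_rot: [-0.0, -0.672, 0.74, 0.001]
ft_force: [-0.7, -0.3, 0.6]
gripper_width: 0.1
```

Request:
send_rows --targets '[-1, 0, 0, 0.3, 0, 0, 0, -1, 0, 0, 0.6, 0, 0, 0]'

```text
time_s: 12.5
ee_pos: [584.2, -120.8, 116.7]
tcp_rot: [0.0, -0.672, 0.74, -0.0]
ft_force: [-0.9, 1.0, -0.5]
gripper_width: 0.6
```

Request:
send_rows --targets '[-1, 0, 0, 0.3, 0, 0, 0, -1, 0, 0, 0.3, 0, 0, 0]'

```text
time_s: 12.75
ee_pos: [583.9, -120.7, 113.4]
tcp_rot: [-0.0, -0.672, 0.74, 0.0]
ft_force: [-0.7, 0.2, -0.3]
gripper_width: 0.2
```

Request:
send_rows --targets '[-1, 0, 0, 0.3, 0, 0, 0, -1, 0, 0, 0.3, 0, 0, 0]'

```text
time_s: 13.0
ee_pos: [584.0, -120.7, 110.5]
tcp_rot: [-0.0, -0.672, 0.74, 0.0]
ft_force: [0.3, -0.4, -0.4]
gripper_width: -0.1
```

Request:
send_rows --targets '[-1, 0, 0, 0.3, 0, 0, 0, -1, 0, 0, 0.3, 0, 0, 0]'

```text
time_s: 13.25
ee_pos: [583.9, -120.7, 107.5]
tcp_rot: [-0.0, -0.672, 0.74, 0.0]
ft_force: [0.1, -0.3, -0.1]
gripper_width: -0.1
```

Tip is now at about 88.5 mm; continuing in small steps.

Request:
send_rows --targets '[-1, 0, 0, 0.2, 0, 0, 0, -1, 0, 0, 0.2, 0, 0, 0]'

```text
time_s: 13.5
ee_pos: [584.0, -120.7, 105.6]
tcp_rot: [-0.0, -0.672, 0.74, 0.0]
ft_force: [0.7, 0.6, 0.7]
gripper_width: -0.1
```

Request:
send_rows --targets '[-1, 0, 0, 0.2, 0, 0, 0, -1, 0, 0, 0.2, 0, 0, 0]'

```text
time_s: 13.75
ee_pos: [584.0, -120.7, 103.6]
tcp_rot: [-0.0, -0.672, 0.74, 0.0]
ft_force: [0.3, -0.3, -0.6]
gripper_width: 0.3
```

Request:
send_rows --targets '[-1, 0, 0, 0.2, 0, 0, 0, -1, 0, 0, 0.2, 0, 0, 0]'

```text
time_s: 14.0
ee_pos: [584.0, -120.7, 101.6]
tcp_rot: [-0.0, -0.672, 0.74, 0.0]
ft_force: [-1.0, 0.4, -0.1]
gripper_width: 0.1
```

Request:
send_rows --targets '[-1, 0, 0, 0.2, 0, 0, 0, -1, 0, 0, 0.2, 0, 0, 0]'

```text
time_s: 14.25
ee_pos: [584.4, -120.8, 100.5]
tcp_rot: [0.0, -0.672, 0.74, -0.0]
ft_force: [-1.4, 0.7, 4.0]
gripper_width: -0.2
```

Contact: floor at tip ≈ 81.5 mm, 4 N. Pressing further.

Request:
send_rows --targets '[-1, 0, 0, 0.2, 0, 0, 0, -1, 0, 0, 0.2, 0, 0, 0]'

```text
time_s: 14.5
ee_pos: [585.0, -120.9, 99.5]
tcp_rot: [0.001, -0.673, 0.74, -0.001]
ft_force: [-1.6, 1.4, 8.2]
gripper_width: -0.2
```

Request:
send_rows --targets '[-1, 0, 0, 0.1, 0, 0, 0, -1, 0, 0, 0.1, 0, 0, 0]'

```text
time_s: 14.75
ee_pos: [585.6, -121.0, 99.1]
tcp_rot: [0.001, -0.673, 0.74, -0.001]
ft_force: [-1.9, 0.8, 10.7]
gripper_width: 0.2
```

Request:
send_rows --targets '[-1, 0, 0, 0.1, 0, 0, 0, -1, 0, 0, 0.2, 0, 0, 0, -1, 0, 0, 0.2, 0, 0, 0]'

```text
time_s: 15.12
ee_pos: [586.6, -121.1, 98.2]
tcp_rot: [0.002, -0.673, 0.74, -0.002]
ft_force: [-2.5, 2.2, 14.8]
gripper_width: -0.2
```

Run:
```python
from h import *
plan((585.2,-120,98),264.6)
im=eyes.snapshot('wrist'); cv2.imwrite('pics/n.png',cv2.resize(im[150:350,200:440],(720,600),interpolation=cv2.INTER_CUBIC))
plan((585.2,-120,98),264.6)
```

```text
t 15.12 pos [ 586.6 -121.1   98.2] yaw -95.47 F [-2.5  2.2 14.8] w -0.2
1 shift cm [-0.09  0.15  0.02] rot [-0.3 -0.  -0.1]
t 15.18 pos [ 586.6 -121.1   98.2] yaw -95.47 F [-1.4  1.9 14.4] w -0.1
1 shift cm [-0.09  0.15  0.02] rot [-0.3 -0.  -0.1]
```

View pics/n.png

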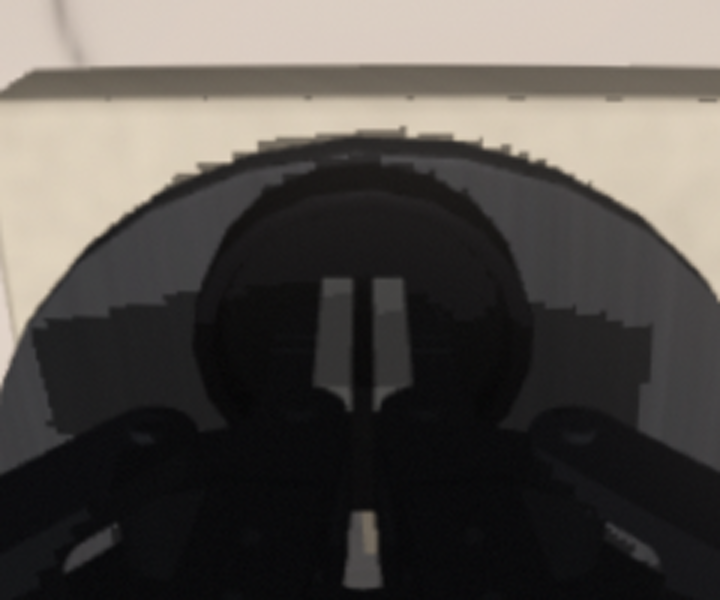

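Run:
```python
import numpy as np
P=lambda f:np.array([60*(np.cos(np.radians(f))-1),60*np.sin(np.radians(f))])/10
for k in range(0,400,20):
    print(k,'; '.join('%.2f,%.2f'%tuple(P(k+d)-P(k)) for d in (4,8,12,16,20)))
```

```text
0 -0.01,0.42; -0.06,0.84; -0.13,1.25; -0.23,1.65; -0.36,2.05
20 -0.16,0.39; -0.34,0.76; -0.55,1.13; -0.78,1.47; -1.04,1.80
40 -0.28,0.31; -0.58,0.60; -0.90,0.87; -1.24,1.12; -1.60,1.34
60 -0.37,0.20; -0.75,0.37; -1.15,0.51; -1.55,0.63; -1.96,0.71
80 -0.41,0.06; -0.83,0.09; -1.25,0.09; -1.67,0.06; -2.08,0.00
100 -0.41,-0.09; -0.81,-0.20; -1.21,-0.35; -1.59,-0.52; -1.96,-0.71
120 -0.36,-0.22; -0.69,-0.47; -1.01,-0.74; -1.32,-1.03; -1.60,-1.34
140 -0.26,-0.33; -0.49,-0.68; -0.70,-1.04; -0.89,-1.42; -1.04,-1.80
160 -0.13,-0.40; -0.23,-0.80; -0.30,-1.22; -0.35,-1.63; -0.36,-2.05
180 0.01,-0.42; 0.06,-0.84; 0.13,-1.25; 0.23,-1.65; 0.36,-2.05
200 0.16,-0.39; 0.34,-0.76; 0.55,-1.13; 0.78,-1.47; 1.04,-1.80
220 0.28,-0.31; 0.58,-0.60; 0.90,-0.87; 1.24,-1.12; 1.60,-1.34
240 0.37,-0.20; 0.75,-0.37; 1.15,-0.51; 1.55,-0.63; 1.96,-0.71
260 0.41,-0.06; 0.83,-0.09; 1.25,-0.09; 1.67,-0.06; 2.08,0.00
280 0.41,0.09; 0.81,0.20; 1.21,0.35; 1.59,0.52; 1.96,0.71
300 0.36,0.22; 0.69,0.47; 1.01,0.74; 1.32,1.03; 1.60,1.34
320 0.26,0.33; 0.49,0.68; 0.70,1.04; 0.89,1.42; 1.04,1.80
340 0.13,0.40; 0.23,0.80; 0.30,1.22; 0.35,1.63; 0.36,2.05
360 -0.01,0.42; -0.06,0.84; -0.13,1.25; -0.23,1.65; -0.36,2.05
380 -0.16,0.39; -0.34,0.76; -0.55,1.13; -0.78,1.47; -1.04,1.80
```

Request:
send_rows --targets '[-1, 0, 0.4, 0, 0, 0, 0, -1, -0.05, 0.8, 0, 0, 0, 0, -1, -0.1, 1.2, 0, 0, 0, 0]'

```text
time_s: 15.55
ee_pos: [577.2, -119.9, 98.8]
tcp_rot: [0.003, -0.673, 0.74, -0.005]
ft_force: [2.7, -1.0, 11.5]
gripper_width: -0.1
```

Run:
```python
from h import *
plan((585.2,-120,98),264.6)
im=eyes.snapshot('wrist'); cv2.imwrite('pics/o.png',cv2.resize(im[150:350,200:440],(720,600),interpolation=cv2.INTER_CUBIC))
```

```text
t 15.55 pos [ 577.2 -119.9   98.8] yaw -95.48 F [ 2.7 -1.  11.5] w -0.1
1 shift cm [-0.06 -0.8   0.09] rot [-0.6 -0.1 -0.1]
```

View pics/o.png

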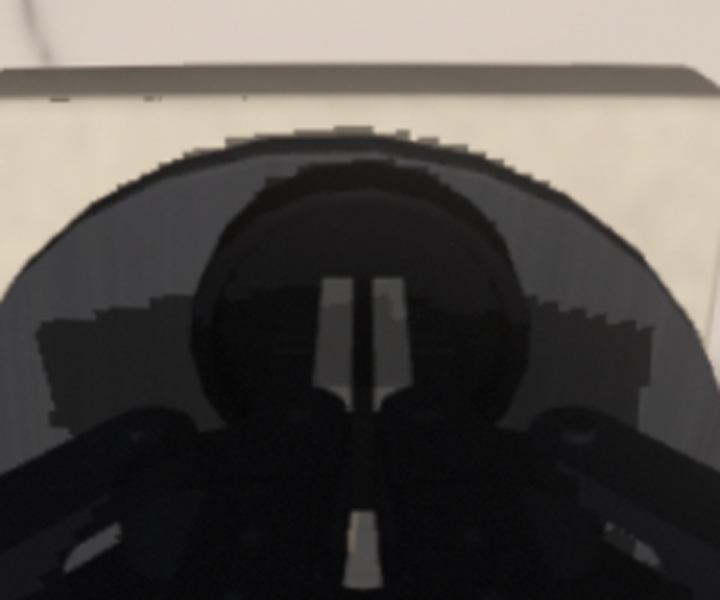

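The cup came along with the tip by friction: still centred on the fingers, with the wheel turned about 8°. Down-force fell to 11.5 N, so I'm restoring it as I go on.

Request:
send_rows --targets '[-1, 0, 0, 0.15, 0, 0, 0, -1, -0.1, 0.4, 0.15, 0, 0, 0, -1, -0.25, 0.8, 0.15, 0, 0, 0]'

```text
time_s: 15.98
ee_pos: [570.3, -117.8, 98.2]
tcp_rot: [0.003, -0.672, 0.74, -0.006]
ft_force: [1.9, -2.4, 14.3]
gripper_width: -0.2
```

Request:
send_rows --targets '[-1, -0.15, 0.4, 0, 0, 0, 0, -1, -0.35, 0.75, 0, 0, 0, 0, -1, -0.55, 1.15, 0, 0, 0, 0, -1, -0.8, 1.45, 0, 0, 0, 0, -1, -1.05, 1.8, 0, 0, 0, 0]'

```text
time_s: 16.6
ee_pos: [551.6, -107.3, 97.8]
tcp_rot: [-0.0, -0.672, 0.741, -0.006]
ft_force: [-3.0, -6.3, 15.7]
gripper_width: -0.3
```

```bash
cat > ck.py <<'E'
from h import *
import sys
s=monitor.read_state();p=s['ee_pos'][:2]-np.array([589.7,-59.5]);a=np.degrees(np.arctan2(p[1],p[0]))
print('tip r',np.linalg.norm(p).round(1),'phi',((264.6-a)%360).round(1))
plan((585.2,-120,98),264.6)
if len(sys.argv)>1:
    im=eyes.snapshot('wrist'); cv2.imwrite('pics/'+sys.argv[1]+'.png',cv2.resize(im[150:350,200:440],(720,600),interpolation=cv2.INTER_CUBIC))
E
python3 ck.py p
```

```text
tip r 61.1 phi 33.2
t 16.6 pos [ 551.6 -107.3   97.8] yaw -95.58 F [-3.  -6.3 15.7] w -0.3
1 shift cm [ 0.94 -3.47  0.02] rot [-0.5 -0.5 -0.2]
```

View pics/p.png

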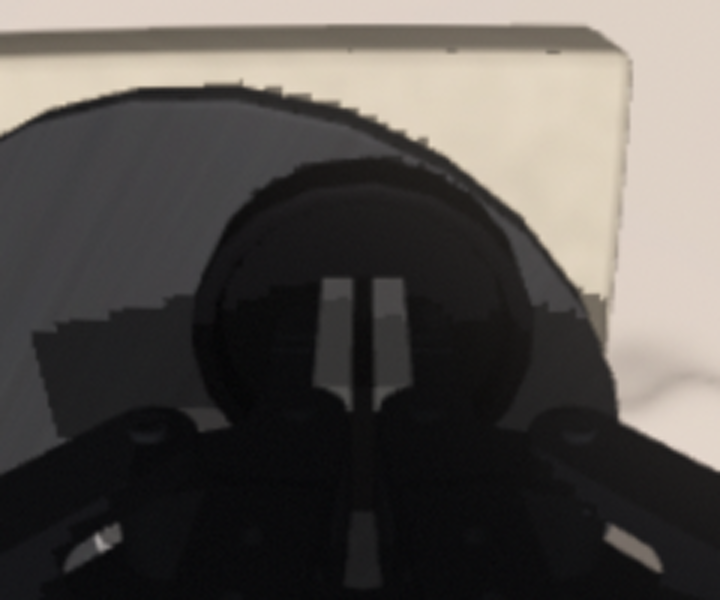

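Request:
send_rows --targets '[-1, -0.2, 0.35, -0.1, 0, 0, 0, -1, -0.5, 0.65, -0.1, 0, 0, 0, -1, -0.8, 0.95, -0.1, 0, 0, 0, -1, -1.15, 1.2, -0.1, 0, 0, 0, -1, -1.5, 1.4, -0.1, 0, 0, 0]'

```text
time_s: 17.27
ee_pos: [536.9, -90.0, 97.7]
tcp_rot: [-0.001, -0.672, 0.741, -0.004]
ft_force: [-5.5, -5.5, 15.6]
gripper_width: -0.1
```

```bash
python3 ck.py
```

```text
tip r 61.0 phi 54.6
t 17.27 pos [536.9 -90.   97.7] yaw -95.57 F [-5.5 -5.5 15.6] w -0.1
1 shift cm [ 2.52 -5.1   0.01] rot [-0.2 -0.4 -0.2]
```

Request:
send_rows --targets '[-1, -0.35, 0.3, -0.1, 0, 0, 0, -1, -0.7, 0.5, -0.1, 0, 0, 0, -1, -1.1, 0.65, -0.1, 0, 0, 0, -1, -1.5, 0.75, -0.1, 0, 0, 0, -1, -1.9, 0.85, -0.1, 0, 0, 0]'

```text
time_s: 17.9
ee_pos: [529.5, -69.0, 98.0]
tcp_rot: [-0.001, -0.672, 0.74, -0.002]
ft_force: [-5.1, -3.2, 14.6]
gripper_width: -0.3
```

```bash
python3 ck.py
```

```text
tip r 60.9 phi 75.6
t 17.9 pos [529.5 -69.   98. ] yaw -95.54 F [-5.1 -3.2 14.6] w -0.3
1 shift cm [ 4.54 -6.03  0.04] rot [-0.1 -0.3 -0.1]
```

Request:
send_rows --targets '[-1, -0.4, 0.1, -0.1, 0, 0, 0, -1, -0.85, 0.15, -0.1, 0, 0, 0, -1, -1.25, 0.15, -0.1, 0, 0, 0, -1, -1.65, 0.1, -0.1, 0, 0, 0, -1, -2.1, 0.05, -0.1, 0, 0, 0]'

```text
time_s: 18.52
ee_pos: [530.5, -47.1, 98.4]
tcp_rot: [-0.001, -0.672, 0.74, -0.001]
ft_force: [-4.2, -1.9, 13.9]
gripper_width: 0.1
```

Request:
send_rows --targets '[-1, -0.4, -0.1, 0, 0, 0, 0, -1, -0.8, -0.2, 0, 0, 0, 0, -1, -1.2, -0.35, 0, 0, 0, 0, -1, -1.6, -0.5, 0, 0, 0, 0, -1, -1.95, -0.7, 0, 0, 0, 0]'

```text
time_s: 19.15
ee_pos: [539.1, -27.6, 98.4]
tcp_rot: [0.0, -0.672, 0.74, -0.0]
ft_force: [-4.2, 0.7, 13.3]
gripper_width: -0.2
```

```bash
python3 ck.py q
```

```text
tip r 59.8 phi 116.9
t 19.15 pos [539.1 -27.6  98.4] yaw -95.49 F [-4.2  0.7 13.3] w -0.2
1 shift cm [ 8.76 -5.47  0.05] rot [-0.  -0.  -0.1]
```

View pics/q.png

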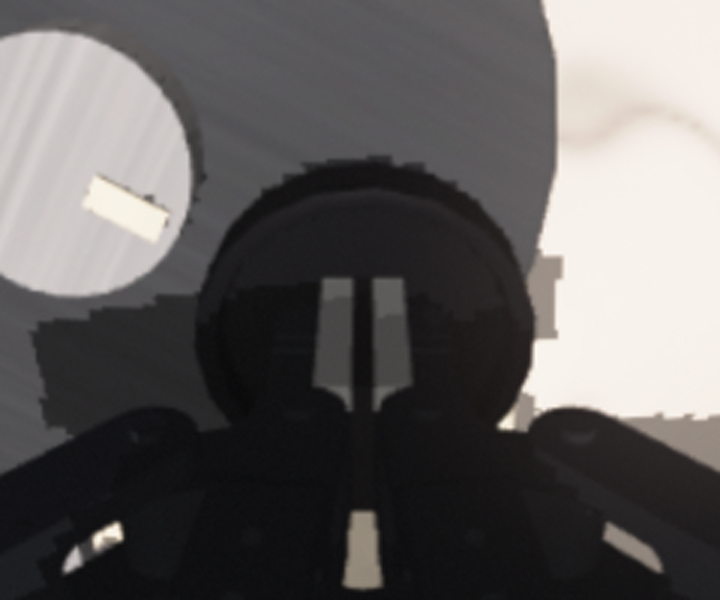

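Request:
send_rows --targets '[-1, -0.35, -0.2, 0, 0, 0, 0, -1, -0.7, -0.45, 0, 0, 0, 0, -1, -1, -0.75, 0, 0, 0, 0, -1, -1.3, -1.05, 0, 0, 0, 0, -1, -1.6, -1.35, 0, 0, 0, 0]'

```text
time_s: 19.82
ee_pos: [553.5, -12.7, 98.3]
tcp_rot: [-0.0, -0.673, 0.74, 0.0]
ft_force: [-6.2, -0.5, 14.0]
gripper_width: 0.2
```

Request:
send_rows --targets '[-1, -0.25, -0.35, 0, 0, 0, 0, -1, -0.5, -0.7, 0, 0, 0, 0, -1, -0.7, -1.05, 0, 0, 0, 0, -1, -0.9, -1.4, 0, 0, 0, 0, -1, -1.05, -1.8, 0, 0, 0, 0]'

```text
time_s: 20.45
ee_pos: [573.0, -3.4, 98.4]
tcp_rot: [0.001, -0.673, 0.74, 0.0]
ft_force: [-4.7, 2.3, 13.0]
gripper_width: 0.0
```

```bash
python3 ck.py r
```

```text
tip r 58.5 phi 158.0
t 20.45 pos [573.   -3.4  98.4] yaw -95.46 F [-4.7  2.3 13. ] w 0.0
1 shift cm [11.49 -2.33  0.03] rot [-0.   0.1 -0.1]
```

View pics/r.png

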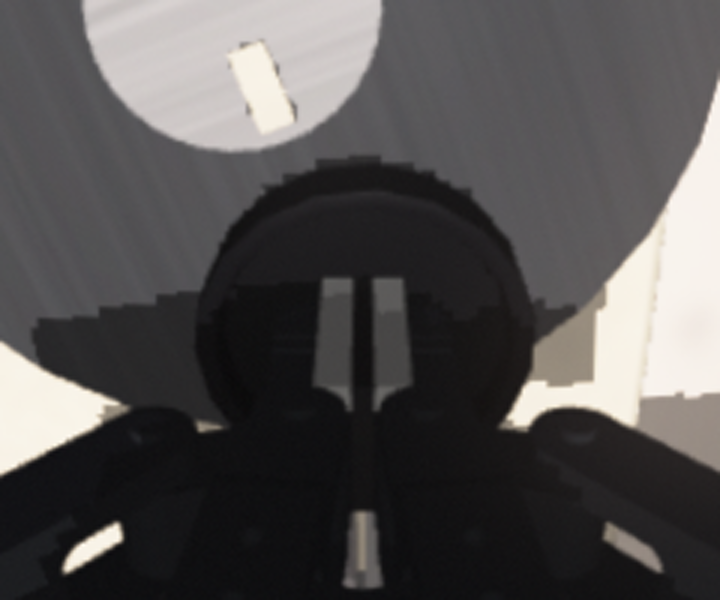

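Request:
send_rows --targets '[-1, -0.15, -0.4, 0, 0, 0, 0, -1, -0.25, -0.8, 0, 0, 0, 0, -1, -0.3, -1.2, 0, 0, 0, 0, -1, -0.35, -1.65, 0, 0, 0, 0, -1, -0.35, -2.05, 0, 0, 0, 0]'

```text
time_s: 21.12
ee_pos: [595.2, -1.6, 98.8]
tcp_rot: [0.002, -0.673, 0.74, -0.0]
ft_force: [-1.1, 3.3, 11.1]
gripper_width: -0.2
```

Request:
send_rows --targets '[-1, 0, -0.4, 0, 0, 0, 0, -1, 0.05, -0.85, 0, 0, 0, 0, -1, 0.15, -1.25, 0, 0, 0, 0, -1, 0.25, -1.65, 0, 0, 0, 0, -1, 0.35, -2.05, 0, 0, 0, 0]'

```text
time_s: 21.75
ee_pos: [615.6, -7.5, 99.0]
tcp_rot: [0.002, -0.673, 0.74, -0.001]
ft_force: [-1.7, 2.2, 10.8]
gripper_width: 0.2
```

```bash
python3 ck.py s;python3 - <<'E'
from h import *
s=eyes.snapshot('side')
cv2.imwrite('pics/s2.png',cv2.resize(s[150:250,210:330],(720,600),interpolation=cv2.INTER_CUBIC))
E
```

```text
tip r 58.0 phi 201.1
t 21.75 pos [615.6  -7.5  99. ] yaw -95.46 F [-1.7  2.2 10.8] w 0.2
1 shift cm [11.48  1.95  0.07] rot [-0.2  0.1 -0.1]
```

View pics/s.png

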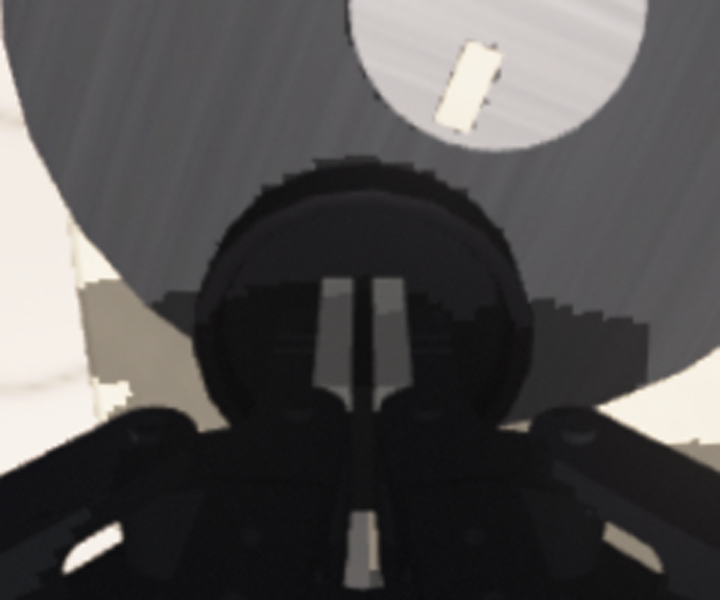

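View pics/s2.png

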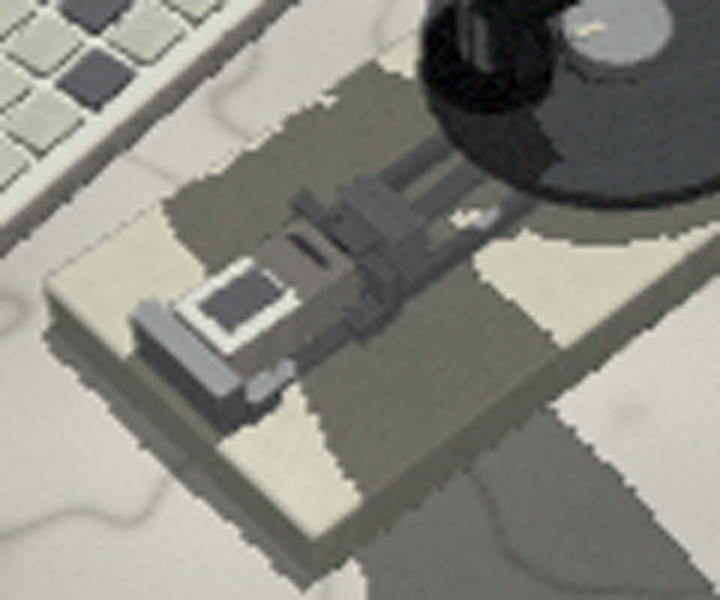

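The pusher reached the cartridge and drove it against the end stop; it's now drawing back. Continuing.

Request:
send_rows --targets '[-1, 0.15, -0.4, 0, 0, 0, 0, -1, 0.35, -0.75, 0, 0, 0, 0, -1, 0.55, -1.15, 0, 0, 0, 0, -1, 0.8, -1.45, 0, 0, 0, 0, -1, 1.05, -1.8, 0, 0, 0, 0]'

```text
time_s: 22.48
ee_pos: [632.3, -20.0, 99.0]
tcp_rot: [0.002, -0.673, 0.74, -0.001]
ft_force: [-1.7, 1.5, 11.8]
gripper_width: -0.0
```

Request:
send_rows --targets '[-1, 0.3, -0.3, 0, 0, 0, 0, -1, 0.6, -0.6, 0, 0, 0, 0, -1, 0.9, -0.85, 0, 0, 0, 0, -1, 1.25, -1.1, 0, 0, 0, 0, -1, 1.6, -1.35, 0, 0, 0, 0]'

```text
time_s: 23.1
ee_pos: [643.8, -37.3, 98.9]
tcp_rot: [0.001, -0.673, 0.74, -0.001]
ft_force: [-2.8, 1.6, 11.0]
gripper_width: -0.3
```

```bash
python3 ck.py t
```

```text
tip r 58.5 phi 242.3
t 23.1 pos [643.8 -37.3  98.9] yaw -95.46 F [-2.8  1.6 11. ] w -0.3
1 shift cm [8.79 5.05 0.07] rot [-0.2  0.  -0.1]
```

View pics/t.png

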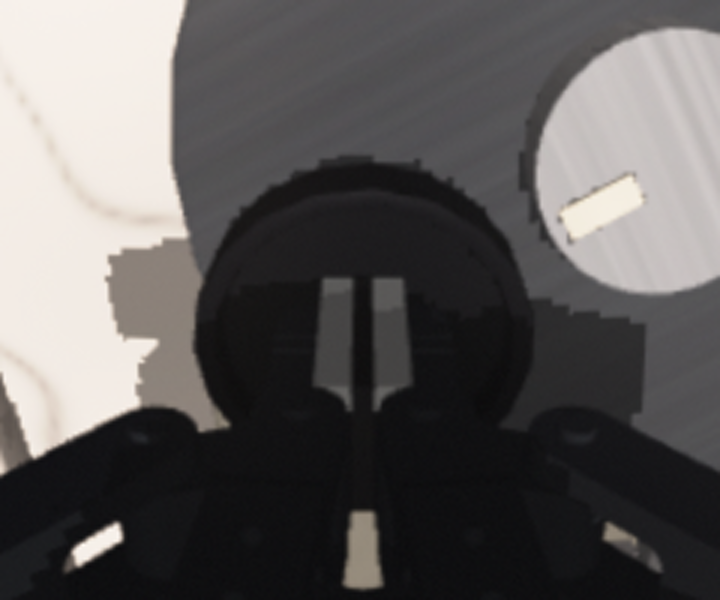

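Next 240→280, still following.

Request:
send_rows --targets '[-1, 0.35, -0.2, 0, 0, 0, 0, -1, 0.75, -0.35, 0, 0, 0, 0, -1, 1.15, -0.5, 0, 0, 0, 0, -1, 1.55, -0.65, 0, 0, 0, 0, -1, 1.95, -0.7, 0, 0, 0, 0]'

```text
time_s: 23.78
ee_pos: [648.6, -57.2, 98.9]
tcp_rot: [0.001, -0.673, 0.74, -0.001]
ft_force: [-3.1, 2.2, 11.2]
gripper_width: -0.2
```

Request:
send_rows --targets '[-1, 0.4, -0.05, 0, 0, 0, 0, -1, 0.85, -0.1, 0, 0, 0, 0, -1, 1.25, -0.1, 0, 0, 0, 0, -1, 1.65, -0.05, 0, 0, 0, 0, -1, 2.1, 0, 0, 0, 0, 0]'

```text
time_s: 24.4
ee_pos: [646.5, -77.6, 98.9]
tcp_rot: [0.002, -0.673, 0.74, -0.0]
ft_force: [-3.1, 3.3, 12.7]
gripper_width: -0.1
```

```bash
python3 ck.py
```

```text
tip r 59.7 phi 282.3
t 24.4 pos [646.5 -77.6  98.9] yaw -95.44 F [-3.1  3.3 12.7] w -0.1
1 shift cm [4.8  5.7  0.06] rot [-0.2  0.1 -0. ]
```

Request:
send_rows --targets '[-1, 0.4, 0.1, 0, 0, 0, 0, -1, 0.8, 0.2, 0, 0, 0, 0, -1, 1.2, 0.35, 0.05, 0, 0, 0, -1, 1.6, 0.5, 0.05, 0, 0, 0, -1, 1.95, 0.7, 0.05, 0, 0, 0]'

```text
time_s: 25.02
ee_pos: [637.9, -95.9, 98.6]
tcp_rot: [0.002, -0.673, 0.74, -0.0]
ft_force: [-3.2, 4.7, 12.4]
gripper_width: 0.0
```

Request:
send_rows --targets '[-1, 0.35, 0.2, 0.05, 0, 0, 0, -1, 0.7, 0.45, 0.1, 0, 0, 0, -1, 1, 0.75, 0.1, 0, 0, 0, -1, 1.3, 1.05, 0.1, 0, 0, 0, -1, 1.6, 1.35, 0.1, 0, 0, 0]'

```text
time_s: 25.65
ee_pos: [623.9, -110.2, 98.2]
tcp_rot: [0.003, -0.673, 0.74, -0.0]
ft_force: [-1.7, 6.2, 13.9]
gripper_width: 0.2
```

```bash
python3 ck.py u
```

```text
tip r 61.2 phi 320.6
t 25.65 pos [ 623.9 -110.2   98.2] yaw -95.41 F [-1.7  6.2 13.9] w 0.2
1 shift cm [ 1.34  3.76 -0.  ] rot [-0.3  0.2 -0. ]
```

View pics/u.png

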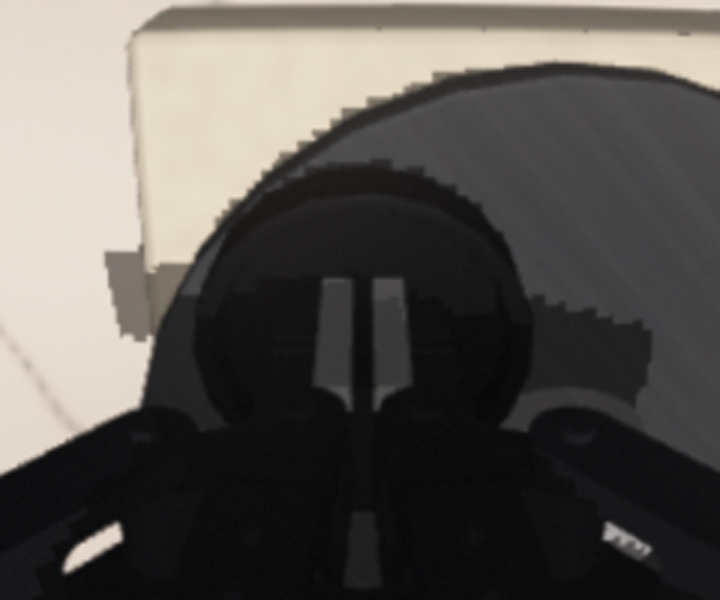

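Request:
send_rows --targets '[-1, 0.2, 0.35, 0.1, 0, 0, 0, -1, 0.4, 0.7, 0.1, 0, 0, 0, -1, 0.6, 1.1, 0.1, 0, 0, 0, -1, 0.8, 1.45, 0.1, 0, 0, 0]'

```text
time_s: 26.2
ee_pos: [610.3, -117.4, 98.0]
tcp_rot: [0.004, -0.673, 0.74, -0.002]
ft_force: [-0.2, 5.5, 15.4]
gripper_width: 0.0
```

```bash
python3 ck.py
```

```text
tip r 61.5 phi 335.0
t 26.2 pos [ 610.3 -117.4   98. ] yaw -95.41 F [-0.2  5.5 15.4] w 0.0
1 shift cm [ 0.49  2.47 -0.02] rot [-0.5  0.2 -0. ]
```

Request:
send_rows --targets '[-1, 0.1, 0.4, 0, 0, 0, 0, -1, 0.2, 0.8, 0, 0, 0, 0, -1, 0.3, 1.2, 0, 0, 0, 0, -1, 0.35, 1.6, 0, 0, 0, 0]'

```text
time_s: 26.7
ee_pos: [595.2, -120.7, 98.3]
tcp_rot: [0.004, -0.673, 0.74, -0.004]
ft_force: [2.6, 1.5, 14.8]
gripper_width: 0.1
```

```bash
python3 ck.py v
```

```text
tip r 61.5 phi 349.4
t 26.7 pos [ 595.2 -120.7   98.3] yaw -95.45 F [ 2.6  1.5 14.8] w 0.1
1 shift cm [0.02 1.   0.02] rot [-0.6  0.  -0. ]
```

View pics/v.png

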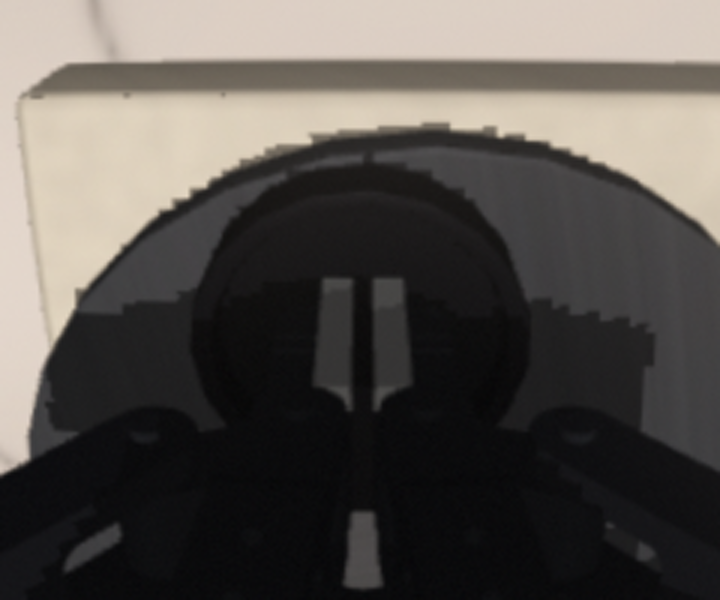

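Request:
send_rows --targets '[-1, 0, 0.4, 0.05, 0, 0, 0, -1, 0, 0.7, 0.05, 0, 0, 0, -1, 0, 1, 0.05, 0, 0, 0, -1, 0, 1, 0.05, 0, 0, 0]'

```text
time_s: 27.25
ee_pos: [585.4, -120.8, 98.1]
tcp_rot: [0.003, -0.672, 0.74, -0.005]
ft_force: [0.9, 0.3, 15.3]
gripper_width: -0.1
```

```bash
python3 ck.py w
```

```text
tip r 61.5 phi 358.6
t 27.25 pos [ 585.4 -120.8   98.1] yaw -95.48 F [ 0.9  0.3 15.3] w -0.1
1 shift cm [-0.08  0.03  0.01] rot [-0.7 -0.1 -0.1]
```

View pics/w.png

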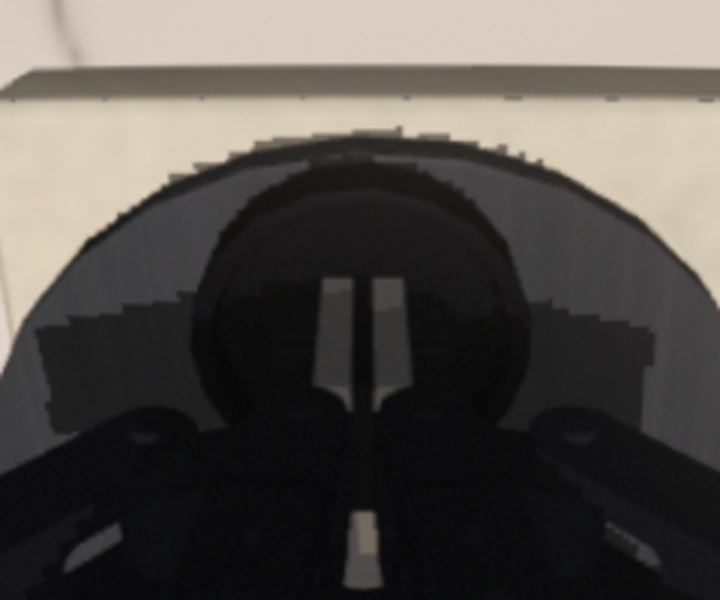

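This matches the home picture taken before turning: base corner at (35,66) and hub mark at (366,530) in both. Lifting off.

Request:
send_rows --targets '[-1, 0, -0.05, -0.2, 0, 0, 0, -1, 0, -0.05, -0.4, 0, 0, 0, -1, 0, -0.05, -0.7, 0, 0, 0, -1, 0, -0.05, -1.2, 0, 0, 0, -1, 0, -0.05, -3, 0, 0, 0]'

```text
time_s: 27.92
ee_pos: [578.7, -118.7, 122.0]
tcp_rot: [-0.001, -0.672, 0.74, 0.002]
ft_force: [0.5, -0.9, -0.5]
gripper_width: 0.2
```

Request:
send_rows --targets '[-1, 0, 0, -4, 0, 0, 0, -1, -5, 0, -7, 0, 0, 0, -1, -9.2, 0, -7, 0, 0, 0, -1, -9.2, 0, -7, 0, 0, 0, -1, -9.2, 0, -7, 0, 0, 0]'

```text
time_s: 28.55
ee_pos: [589.3, -27.9, 193.5]
tcp_rot: [-0.0, -0.673, 0.74, -0.0]
ft_force: [-0.4, 0.3, 0.3]
gripper_width: 0.2
```

Run:
```python
from h import *
import pickle
plan((591.7,-28.3,192.8),264.6)
W=eyes.camera_info('wrist');im=eyes.snapshot('wrist'); cv2.imwrite('pics/x.png',im);pickle.dump((W,monitor.read_state()),open('x.pkl','wb'))
cv2.imwrite('pics/x1.png',cv2.resize(im[0:230,190:450],(680,600),interpolation=cv2.INTER_CUBIC))
s=eyes.snapshot('side');s2=eyes.snapshot('scene');cv2.imwrite('pics/x_s.png',s);cv2.imwrite('pics/x_c.png',s2)
cv2.imwrite('pics/x2.png',np.hstack([cv2.resize(s[150:250,205:305],(400,400),interpolation=cv2.INTER_CUBIC),cv2.resize(s2[185:285,300:400],(400,400),interpolation=cv2.INTER_CUBIC)]))
```

```text
t 28.55 pos [589.3 -27.9 193.5] yaw -95.46 F [-0.4  0.3  0.3] w 0.2
1 shift cm [ 0.01 -0.25  0.07] rot [ 0.  -0.  -0.1]
```

View pics/x1.png

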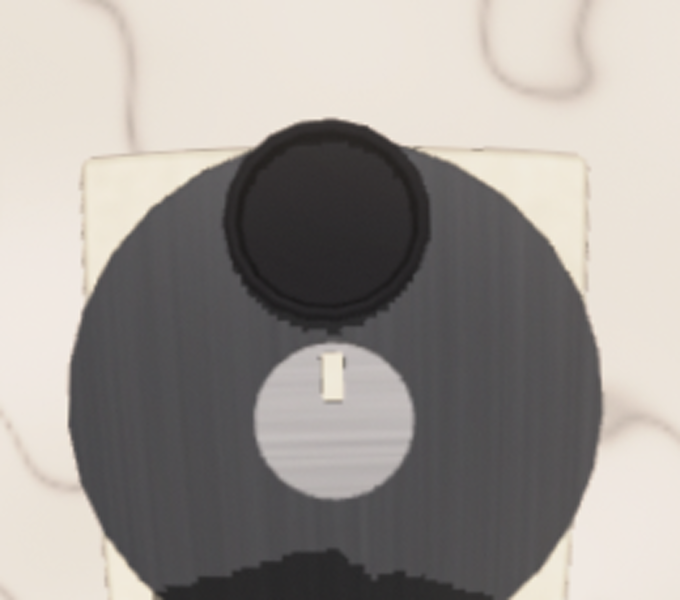

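View pics/x2.png

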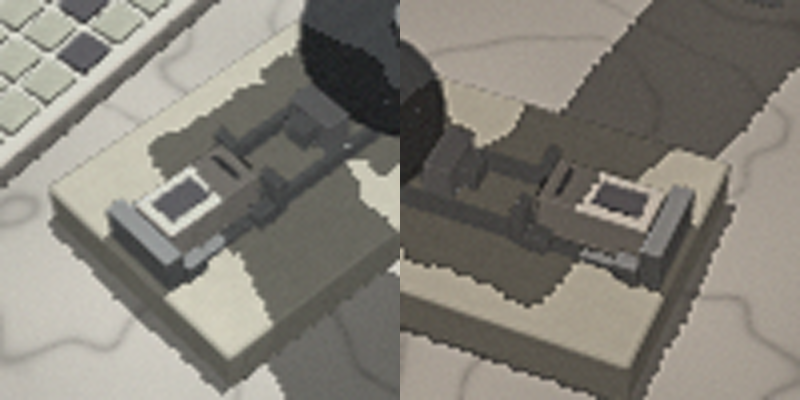

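Request:
send_rows --targets '[-1, -25, 0, 3, 0, 0, 0, -1, -25, 0, 3, 0, 0, 0, -1, -25, 0, 3, 0, 0, 0, -1, -25, 0, 3, 0, 0, 0, -1, -25, 0, 3, 0, 0, 0]'

```text
time_s: 29.32
ee_pos: [613.2, 223.9, 162.1]
tcp_rot: [-0.0, -0.674, 0.739, 0.001]
ft_force: [-0.2, -0.4, 0.1]
gripper_width: 0.4
```

Request:
send_rows --targets '[-1, 0, 0, 0, 0, 0, 0, -1, 0, 0, 0, 0, 0, 0]'

```text
time_s: 29.58
ee_pos: [613.6, 219.2, 163.4]
tcp_rot: [-0.0, -0.672, 0.741, -0.0]
ft_force: [0.9, -0.2, -0.1]
gripper_width: 0.1
```

Run:
```python
from h import *
plan((613,225,160),264.6)
im=eyes.snapshot('wrist'); cv2.imwrite('pics/y.png',im)
cv2.imwrite('pics/y1.png',cv2.resize(im[0:180,230:410],(600,600),interpolation=cv2.INTER_CUBIC))
```

```text
t 29.57 pos [613.6 219.2 163.4] yaw -95.62 F [ 0.9 -0.2 -0.1] w 0.1
1 shift cm [-0.57  0.12  0.34] rot [ 0.  -0.  -0.2]
```

View pics/y1.png

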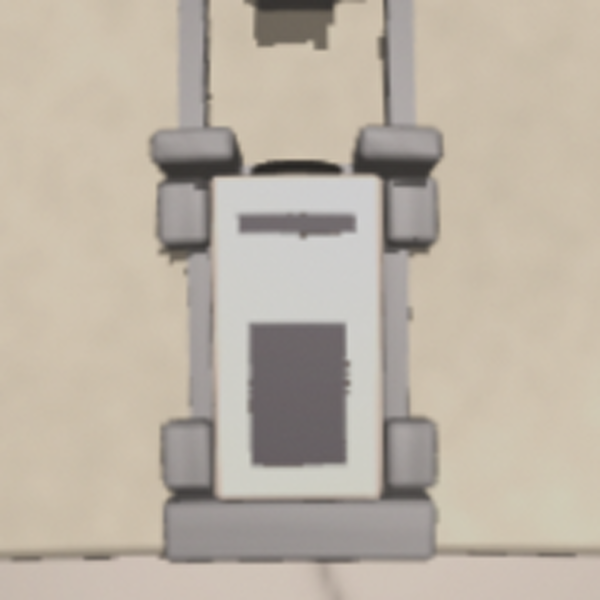

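Run:
```python
from bench import env
print(env.job_done())
```

```text
the job is handed in; nothing more can be done
None
```

I laid the white cartridge with the protruding plug in the cradle, plug towards the pusher, and turned the wheel one full clockwise turn. I then let go at home and handed the job in at about 30 s. I did not touch the other two white cartridges or the yellow look-alikes.

- **Cartridge:** from above it lies square between the guides and against the end stop. The flange stands about 4 mm proud, so the plug is seated, and the pusher has drawn back.
- **Wheel:** I pushed with closed fingertips at about 11–16 N down, with side force up to about 8 N. The cup stayed centred on the tip all the way round.
- **Lock:** after lifting, the hub mark and cup were within about 0.01–0.02 rad of the start picture, well inside the 0.06 rad lock play. The cup rim looked the same size as before, so the cup appears to be up. I judged the lock from these pictures and did not try it by turning the wheel.
- **Disagreement:** the camera estimates of the hub and wheel face heights differed by about 9 mm. I found the cup floor by feel instead, with first contact at a fingertip height of about 81.5 mm.

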